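Spread the fresh castings in the curing tray and latch its gate

TASK

Get the curing tray ready to be carried to the oven: stand all the cat castings, the clustered ones and the ones still out on the bench, upright on the tray's floor, spread over the whole tray right into both end thirds, with at least 35 mm of clear air between any two of them. Then swing the tray's gate fully shut, and after that swing the hook down until it lies fully home over the pin on the gate. Leave everything else on the bench where it is.

Things in the scene. Friction and masses are not known exactly. Their poses are not given: they have to be found in the camera images.
- cat1: white casting of a sitting cat; all alike. Origin: centre of its underside, z up. Round foot 54 mm in diameter, tapering to 28 mm at 40 mm height; above it a round head 27 mm in diameter, upright-sided from 44 to 62 mm height (grip here, from any side), skull top 68 mm, soft ear points to 79 mm. About 120 g, low centre of mass. Starts in the cluster inside the tray; may be absent.
- cat2: white casting of a sitting cat; all alike. Origin: centre of its underside, z up. Round foot 54 mm in diameter, tapering to 28 mm at 40 mm height; above it a round head 27 mm in diameter, upright-sided from 44 to 62 mm height (grip here, from any side), skull top 68 mm, soft ear points to 79 mm. About 120 g, low centre of mass. Starts in the cluster inside the tray; may be absent.
- cat3: white casting of a sitting cat; all alike. Origin: centre of its underside, z up. Round foot 54 mm in diameter, tapering to 28 mm at 40 mm height; above it a round head 27 mm in diameter, upright-sided from 44 to 62 mm height (grip here, from any side), skull top 68 mm, soft ear points to 79 mm. About 120 g, low centre of mass. Starts in the cluster inside the tray; may be absent.
- cat4: white casting of a sitting cat; all alike. Origin: centre of its underside, z up. Round foot 54 mm in diameter, tapering to 28 mm at 40 mm height; above it a round head 27 mm in diameter, upright-sided from 44 to 62 mm height (grip here, from any side), skull top 68 mm, soft ear points to 79 mm. About 120 g, low centre of mass. Starts in the cluster inside the tray; may be absent.
- cat5: white casting of a sitting cat; all alike. Origin: centre of its underside, z up. Round foot 54 mm in diameter, tapering to 28 mm at 40 mm height; above it a round head 27 mm in diameter, upright-sided from 44 to 62 mm height (grip here, from any side), skull top 68 mm, soft ear points to 79 mm. About 120 g, low centre of mass. Starts on the bench to the left of the tray.
- cat6: white casting of a sitting cat; all alike. Origin: centre of its underside, z up. Round foot 54 mm in diameter, tapering to 28 mm at 40 mm height; above it a round head 27 mm in diameter, upright-sided from 44 to 62 mm height (grip here, from any side), skull top 68 mm, soft ear points to 79 mm. About 120 g, low centre of mass. Starts on the bench to the left of the tray.
- tray: curing tray, fixed: grey floor, three plywood walls, a wooden gate as fourth side. Origin: centre of its underside; own y along its length, x across (away from the robot), z up. Inside 210 mm (x -105 to 105) by 350 mm (y -175 to 175); floor 6 mm above the bench; walls at -x, +x, +y 8 mm thick, tops 35 mm above the bench. The -y end is closed by the gate only.
- tray_in (a point): centre of the tray's inner floor, axes as the tray's
- gate (a joint): angle of the tray's gate (rad): 0 = shut across the tray's -y end (hard stop); grows as its free (front) end swings out towards -y; at most 1.3. Upright stiff hinge (0.06 N m): stays where left. The gate is a wooden board 216 mm long, 10 mm thick, top 49 mm above the bench.
- gate_peg (a point): middle of the grip of the upright wooden peg on the gate's top edge: 16 mm in diameter, standing from 49 to 90 mm above the bench, this point at 70 mm; 170 mm from the hinge axis.
- gate_hinge (a point): point on the gate's upright hinge axis, 70 mm above the bench, at x 109, y -190 mm in the tray's frame. With the gate at angle a the peg stands at (-170 cos a, -170 sin a) mm from it along the tray's x and y.
- hook (a joint): angle of the steel latch hook on the outside of the tray's front (-x) wall (rad): 0 = lying level towards -y on the shut gate's steel pin, nose down behind the pin (hard stop); grows as it swings up, 1.57 = straight up, at most 2.2. Stiff pivot (0.06 N m): stays where left. Hook 110 mm long from its pivot, 8 mm thick, 12 mm high.
- hook_pivot (a point): point on the hook's level pivot axis (parallel to the tray's x), 52 mm above the bench, at x -160, y -95 mm in the tray's frame, in the plane of hook_knob.
- hook_knob (a point): grip point on the hook's black round knob: 13 mm in diameter, lying along the tray's x, sticking out 40 mm from the hook away from the tray (this point 20 mm clear of the hook); 80 mm from the pivot. At hook angle a it is (-80 cos a along the tray's y, 80 sin a up) mm from hook_pivot.
- disc_mould_a: bystander: shallow white round mould, 110 mm in diameter, 14 mm high; origin underside centre
- disc_mould_b: bystander: shallow white round mould, 120 mm in diameter, 14 mm high; origin underside centre
- tealight_mould: bystander: white ring-shaped mould with a centre post, 72 mm in diameter, 32 mm high; origin underside centre
- mixing_cup: bystander: black open mixing cup, 74 mm in diameter, 95 mm high; origin underside centre
- globe_mould: bystander: white globe-shaped mould, 110 mm in diameter, 85 mm high; origin underside centre
- paint_brush: bystander: paint brush lying near the robot, left; origin underside centre, lies along its x
There are look-alikes about, which are no part of the job. Leave any green look-alike of the cat1 alone.

How it is judged:
By the outcome, as a careful person would: the job done as asked, in the order asked, and still so for the second after the job is handed in, with the robot touching nothing.
Of cat1, cat2, cat3, cat4 only 3 to 4 are there at a start; the rules pass over those that are not, and their reading is None.
At some moment in a run one of cat1, cat2, cat3, cat4, cat5, cat6 may be knocked a few centimetres aside while the robot is not near it.
It also fails if it takes over 210 s, if anything falls off the work surface, if the arm or the gripper's body presses on something with over 40 N, if the wrist force passes 120 N, or if a joint passes its speed limit or range.

ROBOT

A 6-joint arm with a two-finger parallel gripper is mounted at the origin on the work surface. World frame = base frame: x ahead of the robot, y to its left, z up, the work surface at z = 0. Lengths are in mm, angles in degrees, forces in N, time in s.
With the tool pointing down it reaches from about 350 to 925 mm from the base axis. Payload 6.4 kg.
Tool frame: the origin (TCP) lies on the centre line of the jaws, within the pads' length; the fingertips stand 8 mm ahead of it and the grasp point (between the pads) lies 11 mm behind it; z points along the fingers, y is the line along which they close (so a half turn about z gives the same grasp; the last joint's range is limited). The gripper opens to 94 mm and grips with 3 to 60 N. Pads are 16 mm wide; open, the fingers measure 119 mm over their backs; the gripper's body (75 mm by 177 mm) begins 78 mm behind the grasp point.
Start: joints at [-86.981, 14.043, 89.255, -0, 76.702, -9.975], TCP at [146.163, -633.364, 213.455] pointing down, gripper open.
Joint ranges: [-179.41, 179.41], [-58.25, 129.5], [7.25, 145.43], [-54.29, 234.29], [11.92, 165.04], [-157.13, 157.13]. Speed limits (degrees/s): [147.25, 147.25, 180, 180, 180, 180].

INTERFACE

Orientations are given as a 3x3 rotation matrix whose columns are the frame's x, y, z axes.
In Python, from rig import r gives the robot as it stands.
- The arm moves only by the tool apply_moves, never from a script. Its argument "increments" is a list of rows, each an object of numbers: "x", "y", "z": the shift along the tool's x, y, z in mm; "spin": the turn about the tool's z in rad; "grip": the opening, from 0 (shut) to 1 (fully open). In form: [{"x": .., "y": .., "z": .., "spin": .., "grip": ..}, ...]. A call has 1 to 10 rows; each row shifts and turns the commanded pose from where the row before left it, along the tool's axes as they then stand; what a row does not reach is not made up. A row lasts 1/12 s, in which the tool goes at most 41.7 mm and 7.16 degrees, less where a joint would pass 70% of its speed; a pose out of reach is approached as far as the arm can. A call with a gripper value outside its range is refused whole. The fingers move at their own pace and stop on an object; "newtons" is the grip in N (left out, the last holds). Time passes only in rows, so rows that do not move let the fingers close. It gives the time, the measured TCP pose, the force, the opening and the grip force at its end, in the units of the state.
- r.observe(): the state, without advancing time (a new reading comes with each control period).
- r.get_image(name): name is "side" or "top" or "wrist"; returns a dict with "img" (420x560x3 uint8, blue, green, red), "depth" (420x560 float32, mm along the optical axis (not along the pixel's ray), 0 where there is no reading), "fx", "fy", "cx", "cy" (pixels), "pose" (4x4, takes a point from camera to world coordinates); the wrist camera has in their place "mount" (4x4, takes a point from camera to tool coordinates, whose origin is the TCP and whose axes are the flange's). Camera axes: x right, y up, looking along -z (the intrinsics and any distortion apply to the point x, -y, -z); pixel columns grow to the right and rows downward; lengths in mm; the calibration is good to about 2 mm. A picture is of the moment at which its call begins: read the wrist's pose just before it.
- r.finish_job(): hands the job in; it is judged then, once.
The state is a dict: "clock": time; "q": joint angles; "qd": joint speeds; "joint_torque": joint torques, N m; "eef_pos": TCP position; "orientation": TCP orientation; "force": force on the tool from outside, world axes, zero at the start; "ft_torque": the same for the moment, N m; "grip_width": finger opening in mm; "finger_force": force on a finger pad.
Only numpy, scipy, OpenCV 4.12 (cv2) and the standard library are available. Lean on these libraries where they do the work, as an engineer would, in place of code of your own. Each camera call takes 0.05 s, during which the arm holds its last target. There are 200 camera calls.

## Working session

There is one attempt and no reset: what is moved stays moved. The work goes in short steps, Python scripts to look and compute and a tool call to move; the robot and the scene stay as the last step left them, time stands still between calls to the robot, and variables do not carry over. Pictures are saved under pics/ and viewed, at most 14 in all, crops included, and the job is handed in when it is done.

Besides the shell and the picture viewer there is one more tool, called after "Call:" as a command line: name --argument value ..., lists and objects as JSON in quotes. apply_moves: Moves the arm, as the interface text tells. Its arguments: {"type":"object","properties":{"increments":{"type":"array"},"newtons":{"type":"number"}},"required":["increments"]}

```bash
ls; mkdir -p pics; python3 - <<'E'
from rig import r
import cv2,numpy as np
s=r.observe();print({k:np.round(v,3).tolist() for k,v in s.items()})
for n in("top","side"):
    d=r.get_image(n);cv2.imwrite(f"pics/{n}0.png",d["img"]);np.savez(f"{n}0.npz",**d)
    print(n,d["fx"],d["fy"],d["cx"],d["cy"],[k for k in d]);print(np.round(d["pose"],3))
E
```

```text
pics
{'clock': 0.0, 'q': [-86.979, 14.085, 89.323, -0.001, 76.702, -9.977], 'qd': [-0.051, 0.081, -0.055, 0.001, 0.088, -0.006], 'joint_torque': [-0.004, -41.583, -31.461, 0.068, 0.033, -0.0], 'eef_pos': [146.151, -632.762, 212.356], 'orientation': [[0.974, 0.225, -0.0], [0.225, -0.974, 0.002], [0.0, -0.002, -1.0]], 'force': [-0.416, -0.22, 0.176], 'ft_torque': [0.001, 0.006, 0.005], 'finger_force': 0.0, 'grip_width': 93.654}
top 406.64265950755976 406.64265950755976 280.59286610847386 210.18601832135838 ['img', 'depth', 'fx', 'fy', 'cx', 'cy', 'pose']
[[ 2.000000e-03  9.820000e-01 -1.870000e-01  3.062950e+02]
 [-1.000000e+00  4.000000e-03  8.000000e-03  1.625000e+01]
 [ 9.000000e-03  1.870000e-01  9.820000e-01  1.254832e+03]
 [ 0.000000e+00  0.000000e+00  0.000000e+00  1.000000e+00]]
side 424.3845897563905 424.3845897563905 281.02673782671184 211.15310981045096 ['img', 'depth', 'fx', 'fy', 'cx', 'cy', 'pose']
[[-9.95000e-01  8.50000e-02 -4.80000e-02  4.83835e+02]
 [-9.70000e-02 -7.87000e-01  6.09000e-01  6.90985e+02]
 [ 1.40000e-02  6.11000e-01  7.92000e-01  9.37744e+02]
 [ 0.00000e+00  0.00000e+00  0.00000e+00  1.00000e+00]]
```

View pics/top0.png

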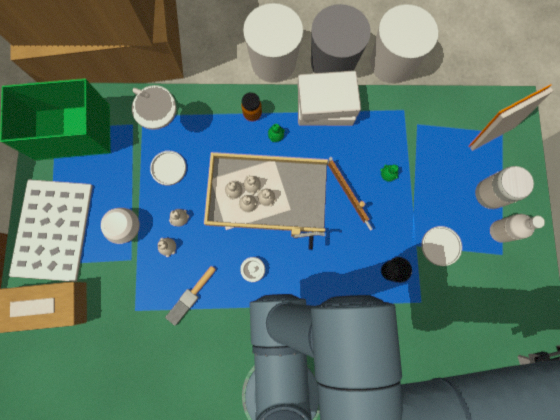

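View pics/side0.png

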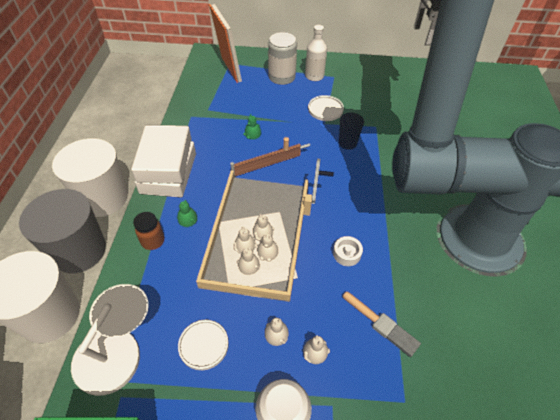

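The top view shows the robot's plain side of the scene.

- **Clustered cats (top):** four in the tray, heads at about (233,189), (251,184), (267,197) and (248,203).
- **Bench cats (top):** two, at (178,217) and (167,246).
- **Look-alikes (top):** green cats at (276,132) and (390,172), to leave alone. The tealight mould at (253,269) and the globe at (120,226) are other white round things.
- **Side view:** the gate stands open and the hook is up, near (316,170).

I choose the six white cats, and check them next in one crop with measurements.

```bash
cat > h.py <<'E'
import numpy as np,cv2
def load(n): return dict(np.load(n))
def ray(d,u,v,T=None):
    T=d["pose"] if T is None else T
    c=np.stack([(np.asarray(u,float)-d["cx"])/d["fx"],-(np.asarray(v,float)-d["cy"])/d["fy"],-np.ones_like(np.asarray(u,float))],-1)
    return T[:3,3],c@T[:3,:3].T
def plane(d,u,v,z,T=None):
    o,w=ray(d,u,v,T);return o+w*((z-o[2])/w[...,2])[...,None]
def cloud(d,T=None):
    v,u=np.mgrid[:420,:560];o,w=ray(d,u,v,T);P=o+w*d["depth"][...,None];P[d["depth"]==0]=np.nan;return P
def tri(d1,p1,d2,p2,T1=None,T2=None):
    o1,w1=ray(d1,*p1,T1);o2,w2=ray(d2,*p2,T2)
    s=np.linalg.lstsq(np.stack([w1,-w2],1),o2-o1,rcond=None)[0]
    a,b=o1+s[0]*w1,o2+s[1]*w2;return (a+b)/2,np.linalg.norm(a-b)
def cats(d,T=None,lo=50,hi=92,box=(300,800,-350,450)):
    "head blobs: low-saturation bright pixels at head height"
    P=cloud(d,T);hsv=cv2.cvtColor(d["img"],cv2.COLOR_BGR2HSV)
    m=(P[...,2]>lo)&(P[...,2]<hi)&(hsv[...,1]<90)&(hsv[...,2]>90)&(P[...,0]>box[0])&(P[...,0]<box[1])&(P[...,1]>box[2])&(P[...,1]<box[3])
    n,L,st,c=cv2.connectedComponentsWithStats(m.astype(np.uint8))
    out=[]
    for i in range(1,n):
        if 12<st[i,4]<2500:
            q=P[L==i];mid=(q[:,:2].min(0)+q[:,:2].max(0))/2
            out.append((st[i,4],c[i].round(1),q.mean(0).round(1),np.ptp(q[:,:2],axis=0).round(0),q[:,2].max().round(1)))
    return out
E
python3 - <<'E'
from h import *
T,S=load("top0.npz"),load("side0.npz")
for n,d in(("top",T),("side",S)):
    print(n)
    for o in cats(d):print(*o)
# plywood walls
for n,d in(("top",T),("side",S)):
    hsv=cv2.cvtColor(d["img"],cv2.COLOR_BGR2HSV);P=cloud(d)
    m=(hsv[...,0]>10)&(hsv[...,0]<30)&(hsv[...,1]>80)&(abs(P[...,2]-35)<5)&(P[...,0]>400)&(P[...,0]<700)&(abs(P[...,1]-50)<260)
    m=cv2.morphologyEx(m.astype(np.uint8),cv2.MORPH_OPEN,np.ones((2,2)))
    q=np.argwhere(m);W=plane(d,q[:,1],q[:,0],35)[:,:2].astype(np.float32)
    print(n,len(q),np.nanmedian(P[m>0][:,2]),cv2.minAreaRect(W),cv2.boxPoints(cv2.minAreaRect(W)).round(0).tolist())
a=cv2.resize(T["img"][110:300,130:440],None,fx=2.5,fy=2.5,interpolation=cv2.INTER_CUBIC);cv2.imwrite("pics/crop0.png",a)
E
```

```text
top
73 [250.9 180.7] [621.6  95.5  71.6] [26. 24.] 87.6
76 [231.6 186.2] [604.5 152.9  70.9] [27. 26.] 83.0
74 [265.9 193.9] [581.   50.   72.3] [27. 24.] 86.8
75 [246.3 200.3] [561.3 108.3  71.9] [26. 30.] 84.3
74 [174.7 214.9] [517.6 319.7  66.4] [24. 27.] 78.8
181 [132.3 224.8] [487.2 442.7  67. ] [73. 17.] 86.0
31 [297.2 235.2] [457.5 -42.6  72.3] [12. 25.] 90.3
77 [162.4 245.2] [427.5 350.9  66.5] [26. 24.] 82.2
side
60 [313.8 194.5] [454.9 -42.1  70.2] [12. 31.] 91.3
110 [262.4 220.9] [580.8  57.6  67.8] [24. 25.] 84.2
121 [244.1 234.1] [620.9 102.2  67.1] [27. 25.] 83.9
110 [267.4 240.2] [561.1 115.5  68.9] [23. 27.] 84.2
123 [247.9 254.2] [602.9 160.   68.1] [25. 24.] 84.9
133 [276.6 324.4] [516.6 326.8  64.8] [25. 26.] 77.8
146 [317.5 342.7] [427.  358.1  64.6] [28. 26.] 78.3
71 [285.6 381.7] [486.5 446.3  75.2] [54. 10.] 82.0
top 484 33.44107189625959 ((589.8592529296875, 49.0267333984375), (362.84088134765625, 224.4662322998047), 88.11671447753906) [[472.0, -129.0], [696.0, -136.0], [708.0, 227.0], [484.0, 234.0]]
side 710 32.72123951349943 ((584.48681640625, 56.84742736816406), (365.4494323730469, 237.6607666015625), 87.03872680664062) [[456.0, -119.0], [694.0, -132.0], [713.0, 233.0], [475.0, 245.0]]
```

View pics/crop0.png

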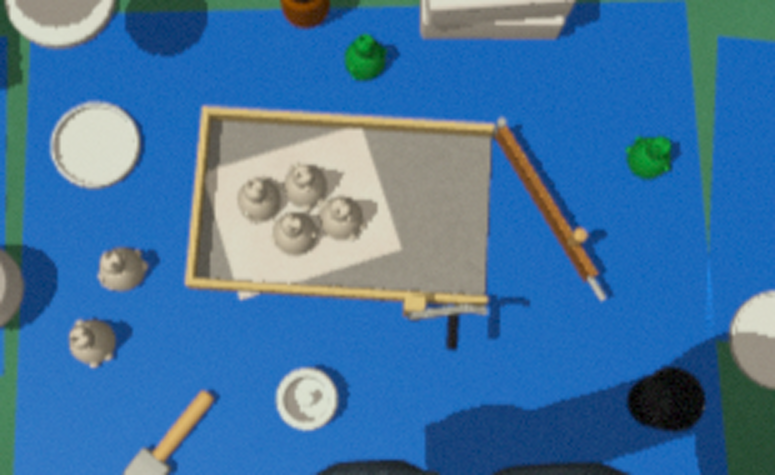

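The crop confirms four white cats in the tray on a pale sheet and two at its left. The green ones at crop (366,58) and (650,158) are look-alikes. The gate is open, with its peg at crop (580,235). The hook is upright, with its knob at crop (452,330).

```bash
cat >> h.py <<'E'
def trayfit(d):
    hsv=cv2.cvtColor(d["img"],cv2.COLOR_BGR2HSV);P=cloud(d)
    m=(hsv[...,0]>10)&(hsv[...,0]<30)&(hsv[...,1]>80)&(abs(P[...,2]-34)<5)
    q=np.argwhere(m);W=plane(d,q[:,1],q[:,0],35)[:,:2]
    # walls: mid-lines, -x/+x walls and +y wall
    sel={'+x':(abs(W[:,0]-700)<20)&(W[:,1]>-110)&(W[:,1]<210),'-x':(abs(W[:,0]-481)<14)&(W[:,1]>20)&(W[:,1]<210),'+y':(abs(W[:,1]-229)<14)&(W[:,0]>500)&(W[:,0]<690)}
    for k,s in sel.items():
        vx,vy,x,y=cv2.fitLine(W[s].astype(np.float32),cv2.DIST_HUBER,0,.01,.01).ravel()
        print(k,s.sum(),'pt',x.round(1),y.round(1),'dir deg',np.degrees(np.arctan2(vy,vx)).round(2))
E
python3 - <<'E'
from h import *
T,S=load("top0.npz"),load("side0.npz")
print('top');trayfit(T);print('side');trayfit(S)
for n,d in(("top",T),("side",S)):
    hsv=cv2.cvtColor(d["img"],cv2.COLOR_BGR2HSV);P=cloud(d)
    R=(P[...,0]>380)&(P[...,0]<720)&(P[...,1]>-330)&(P[...,1]<-20)
    for nm,m in(("peg",R&(P[...,2]>58)&(P[...,2]<110)&(hsv[...,1]>70)&(P[...,1]<-110)),("knob",R&(P[...,2]>85)&(P[...,2]<160)&(hsv[...,2]<70)&(P[...,1]>-120)),
      ("gate",R&(abs(P[...,2]-47)<6)&(hsv[...,1]>70)&(hsv[...,0]<25)&(P[...,1]<-125)),("steel",R&(P[...,2]>60)&(P[...,2]<180)&(hsv[...,2]>=70)&(P[...,1]>-120))):
        nn,L,st,c=cv2.connectedComponentsWithStats(m.astype(np.uint8))
        for i in range(1,nn):
            if st[i,4]>6:
                q=P[L==i];print(n,nm,st[i,4],c[i].round(1),q.mean(0).round(1),q.min(0).round(0),q.max(0).round(0))
for a,b in(((250.9,180.7),(244.1,234.1)),((231.6,186.2),(247.9,254.2)),((265.9,193.9),(262.4,220.9)),((246.3,200.3),(267.4,240.2)),((174.7,214.9),(276.6,324.4)),((162.4,245.2),(317.5,342.7))):
    p,e=tri(T,a,S,b);print(p.round(1),e.round(1))
E
```

```text
top
+x 263 pt 705.7 49.5 dir deg 86.66
-x 111 pt 490.3 94.5 dir deg 88.13
+y 141 pt 593.6 228.0 dir deg -3.28
side
+x 347 pt 704.4 64.6 dir deg 86.65
-x 145 pt 490.1 112.7 dir deg 87.32
+y 313 pt 593.3 231.7 dir deg -3.29
top peg 15 [390.3 168.7] [ 663.  -327.5   65.4] [ 655. -330.   58.] [ 673. -325.   77.]
top peg 35 [360.3 204.7] [ 546.7 -228.4   84. ] [ 541. -238.   61.] [ 555. -223.   94.]
top peg 14 [393.1 258.6] [ 388.7 -314.9   92. ] [ 383. -328.   77.] [ 393. -304.  100.]
top knob 38 [310.7 241.9] [431.6 -77.4 127.5] [415. -81. 120.] [449. -72. 131.]
top gate 181 [343.8 183. ] [ 621.9 -187.3   48.5] [ 546. -228.   41.] [ 692. -143.   53.]
top gate 48 [363.  213.9] [ 525.8 -243.1   48.6] [ 507. -257.   42.] [ 544. -229.   53.]
top steel 158 [305.3 233.8] [457.7 -63.6 102. ] [ 426. -114.   60.] [480. -28. 153.]
top steel 11 [310.1 248.1] [414.7 -75.7 124.6] [412. -81. 119.] [420. -70. 130.]
side peg 17 [252.2 120.5] [ 660.7 -327.1   63.3] [ 652. -330.   58.] [ 671. -324.   72.]
side peg 15 [341.  127.5] [ 385.9 -313.6   73.7] [ 380. -323.   60.] [ 390. -302.   85.]
side peg 45 [285.7 142.7] [ 546.9 -225.1   76.8] [ 540. -236.   59.] [ 553. -219.   91.]
side knob 52 [325.6 172.9] [429.7 -73.6 123.5] [413. -80. 119.] [447. -68. 127.]
side gate 253 [265.9 155.9] [ 601.5 -195.6   46.4] [ 508. -255.   41.] [ 689. -142.   53.]
side steel 153 [314.9 182. ] [455.2 -60.   99.5] [ 447. -109.   60.] [477. -25. 150.]
side steel 9 [331.9 174.9] [412.9 -72.  119.8] [410. -79. 115.] [420. -67. 126.]
side steel 7 [324. 175.] [433.3 -71.6 117.4] [426. -74. 114.] [441. -70. 120.]
[623.6  96.5  59.1] 2.7
[605.7 154.5  60. ] 3.1
[582.9  50.7  58.8] 2.4
[562.9 109.3  59.9] 1.9
[518.1 322.7  55.6] 2.5
[427.5 354.3  55.5] 2.2
```

Call:
apply_moves --increments '[{"spin": 0.125, "z": -20}, {"spin": 0.125, "z": -20}, {"spin": 0.0, "z": -20}]'

```text
$.increments[0]: bad value
```

Call:
apply_moves --increments '[{"x": 0, "y": 0, "z": -10, "spin": 0.095, "grip": 0.5}, {"x": 0, "y": 0, "z": -10, "spin": 0.095, "grip": 0.5}, {"x": 0, "y": 0, "z": 0, "spin": 0.095, "grip": 0.5}, {"x": 19, "y": -34, "z": 0, "spin": 0, "grip": 0.5}, {"x": 19, "y": -34, "z": 0, "spin": 0, "grip": 0.5}, {"x": 19, "y": -34, "z": 0, "spin": 0, "grip": 0.5}, {"x": 19, "y": -34, "z": 0, "spin": 0, "grip": 0.5}, {"x": 19, "y": -34, "z": 0, "spin": 0, "grip": 0.5}, {"x": 19, "y": -34, "z": 0, "spin": 0, "grip": 0.5}]' --newtons 12

```text
clock: 0.85
eef_pos: [272.4, -434.4, 232.9]
orientation: [[0.998, -0.059, -0.0], [-0.059, -0.998, 0.001], [-0.0, -0.001, -1.0]]
force: [-0.1, -0.1, 0.9]
grip_width: 47.3
finger_force: 0.0
```

```bash
cat >> h.py <<'E'
YAW=np.radians(-3.3);EX=np.array([np.cos(YAW),np.sin(YAW)]);EY=np.array([-EX[1],EX[0]]);C0=np.array([595.9,50.4])
def t2w(x,y): return C0+x*EX+y*EY
def w2t(p): d=np.asarray(p)[:2]-C0;return np.array([d@EX,d@EY])
def go(s,w,z):
    R=s["orientation"];d=np.append(w,z)-s["eef_pos"];return (R.T@d).round(1)
E
python3 - <<'E'
from h import *;from rig import r
s=r.observe();print(s["clock"],s["eef_pos"],s["orientation"].round(3) if hasattr(s["orientation"],"round") else s["orientation"],s["grip_width"])
print(go(s,[581.5,53],57))
E
```

```text
0.85 [ 272.36106437 -434.37040468  232.91041565] [[ 0.998 -0.059 -0.   ]
 [-0.059 -0.998  0.001]
 [-0.    -0.001 -1.   ]] 47.31350865614287
[ 280.1 -504.5  176.2]
```

Call:
apply_moves --increments '[{"x": 20, "y": -36, "z": 0}, {"x": 20, "y": -36, "z": 0}, {"x": 20, "y": -36, "z": 0}, {"x": 20, "y": -36, "z": 0}, {"x": 20, "y": -36, "z": 0}, {"x": 20, "y": -36, "z": 0}, {"x": 20, "y": -36, "z": 0}, {"x": 20, "y": -36, "z": 0}, {"x": 20, "y": -36, "z": 0}, {"x": 20, "y": -36, "z": 0}]'

```text
$.increments[0]: bad value
```

Call:
apply_moves --increments '[{"x": 20, "y": -36, "z": 0}, {"x": 20, "y": -36, "z": 0}, {"x": 20, "y": -36, "z": 0}, {"x": 20, "y": -36, "z": 0}, {"x": 0, "y": 0, "z": 20}, {"x": 0, "y": 0, "z": 20}, {"x": 0, "y": 0, "z": 0}, {"x": 0, "y": 0, "z": 0}]'

```text
$.increments[0]: bad value
```

```bash
python3 - <<'E'
from h import *;from rig import r
s=r.observe();w=r.get_image("wrist");np.savez("w1.npz",pos=s["eef_pos"],R=s["orientation"],**w)
print(s["clock"],s["eef_pos"].round(1),go(s,[581.5,53],57),[k for k in w],w["mount"].round(3))
T=np.eye(4);T[:3,:3]=s["orientation"];T[:3,3]=s["eef_pos"];T=T@w["mount"]
for o in cats(w,T):print(*o)
cv2.imwrite("pics/w1.png",w["img"])
t=r.get_image("top");
for o in cats(t):print(*o)
E
```

```text
0.85 [ 272.4 -434.4  232.9] [ 280.1 -504.5  176.2] ['img', 'depth', 'fx', 'fy', 'cx', 'cy', 'mount'] [[ 1.00000e-03  9.70000e-01  2.45000e-01  6.92910e+01]
 [ 1.00000e+00 -1.00000e-03  0.00000e+00 -7.56000e-01]
 [ 0.00000e+00  2.45000e-01 -9.70000e-01 -1.71653e+02]
 [ 0.00000e+00  0.00000e+00  0.00000e+00  1.00000e+00]]
73 [250.8 180.6] [621.6  95.6  72.4] [26. 25.] 90.6
76 [231.6 186.1] [604.6 152.9  72. ] [28. 26.] 85.7
75 [265.9 193.9] [580.9  50.1  71.9] [27. 24.] 86.7
73 [246.2 200.2] [561.5 108.6  72.3] [25. 30.] 89.6
76 [174.8 214.8] [517.7 319.4  66.2] [23. 27.] 81.0
185 [132.3 224.9] [487.  442.5  67. ] [75. 17.] 86.5
29 [297.  235.3] [457.5 -42.   69.5] [13. 22.] 90.2
76 [162.4 245.2] [427.3 351.   66.7] [26. 24.] 81.8
```

View pics/w1.png

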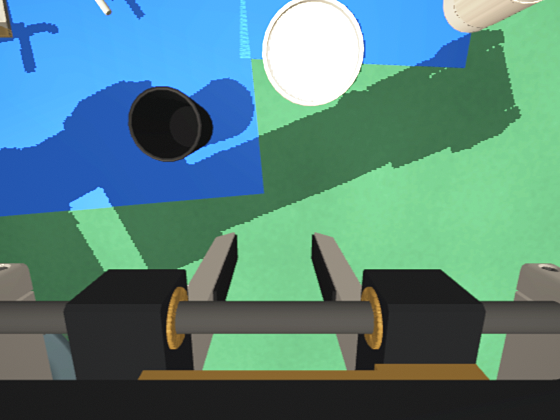

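The wrist picture was taken before the arm moved, because the rows need all five keys. It shows only the cup at (170,124) and the fingers.

Call:
apply_moves --increments '[{"x": 20, "y": -36, "z": 0, "spin": 0, "grip": 0.5}, {"x": 20, "y": -36, "z": 0, "spin": 0, "grip": 0.5}, {"x": 20, "y": -36, "z": 0, "spin": 0, "grip": 0.5}, {"x": 20, "y": -36, "z": 0, "spin": 0, "grip": 0.5}, {"x": 20, "y": -36, "z": 0, "spin": 0, "grip": 0.5}, {"x": 20, "y": -36, "z": 0, "spin": 0, "grip": 0.5}, {"x": 20, "y": -36, "z": 0, "spin": 0, "grip": 0.5}, {"x": 20, "y": -36, "z": 0, "spin": 0, "grip": 0.5}, {"x": 20, "y": -36, "z": 0, "spin": 0, "grip": 0.5}, {"x": 20, "y": -36, "z": 0, "spin": 0, "grip": 0.5}]'

```text
clock: 1.78
eef_pos: [493.2, -87.2, 233.4]
orientation: [[0.998, -0.059, 0.0], [-0.059, -0.998, -0.0], [0.0, 0.0, -1.0]]
force: [0.2, -0.9, 0.4]
grip_width: 47.0
finger_force: 0.0
```

Call:
apply_moves --increments '[{"x": 20, "y": -36, "z": 0, "spin": 0, "grip": 0.5}, {"x": 20, "y": -36, "z": 0, "spin": 0, "grip": 0.5}, {"x": 20, "y": -36, "z": 0, "spin": 0, "grip": 0.5}, {"x": 20, "y": -36, "z": 0, "spin": 0, "grip": 0.5}, {"x": 0, "y": 0, "z": 20, "spin": 0, "grip": 0.5}, {"x": 0, "y": 0, "z": 20, "spin": 0, "grip": 0.5}, {"x": 0, "y": 0, "z": 0, "spin": 0, "grip": 0.5}, {"x": 0, "y": 0, "z": 0, "spin": 0, "grip": 0.5}]'

```text
clock: 2.45
eef_pos: [579.9, 50.2, 192.0]
orientation: [[0.998, -0.059, -0.003], [-0.059, -0.998, 0.0], [-0.003, -0.0, -1.0]]
force: [0.9, -0.7, -0.0]
grip_width: 47.1
finger_force: 0.0
```

```bash
cat >> h.py <<'E'
def wlook(r):
    s=r.observe();w=r.get_image("wrist");T=np.eye(4);T[:3,:3]=s["orientation"];T[:3,3]=s["eef_pos"]
    return s,w,T@w["mount"]
E
python3 - <<'E'
from h import *;from rig import r
s,w,T=wlook(r)
print(s["clock"],s["eef_pos"].round(1),go(s,[581.5,53],57))
for o in cats(w,T):print(*o)
cv2.imwrite("pics/w2.png",w["img"])
for o in cats(r.get_image("side")):print(*o)
E
```

```text
2.45 [579.9  50.2 192. ] [  1.8  -2.9 135. ]
95 [475.9  70.6] [ 693.8 -146.2   58.2] [10. 10.] 59.9
614 [226.2 162. ] [623.5  94.7  72.7] [29. 26.] 86.6
611 [170.8 182.3] [606.9 151.1  72.3] [28. 26.] 86.3
595 [274.4 199.1] [584.1  50.4  72.4] [27. 27.] 86.2
584 [219.9 220.4] [565.1 107.1  71.8] [26. 29.] 86.5
329 [ 35.5 266.5] [522.1 314.7  63.7] [26. 23.] 72.7
63 [313.8 194.6] [455.1 -41.6  70.1] [12. 33.] 91.7
110 [262.4 220.9] [580.8  57.5  67.8] [24. 24.] 85.1
125 [244.1 234.1] [621.  102.3  67.1] [27. 25.] 82.4
110 [267.5 240.3] [561.  115.5  68.5] [23. 28.] 83.9
123 [247.9 254.2] [602.9 160.   68.2] [25. 25.] 83.1
133 [276.6 324.4] [516.6 326.7  64.5] [25. 25.] 78.3
143 [317.5 342.7] [427.1 358.2  64.8] [28. 27.] 78.8
72 [286.  381.7] [485.7 446.3  74.8] [54. 11.] 81.6
```

View pics/w2.png

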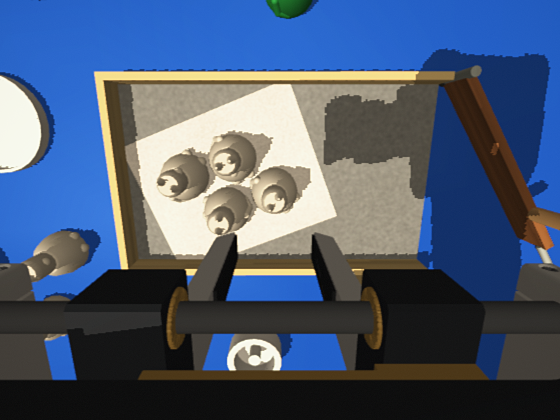

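The wrist picture shows the four cats at (232,158), (182,178), (274,190) and (226,210). The nearest is under the tool, and the hinge is at (475,71), as worked out. Going down on that cat.

Call:
apply_moves --increments '[{"x": 2, "y": -2, "z": 35, "spin": 0, "grip": 0.5}, {"x": 0, "y": 0, "z": 35, "spin": 0, "grip": 0.5}, {"x": 0, "y": 0, "z": 35, "spin": 0, "grip": 0.5}, {"x": 0, "y": 0, "z": 20, "spin": 0, "grip": 0.5}, {"x": 0, "y": 0, "z": 10, "spin": 0, "grip": 0.5}, {"x": 0, "y": 0, "z": 0, "spin": 0, "grip": 0}, {"x": 0, "y": 0, "z": 0, "spin": 0, "grip": 0}, {"x": 0, "y": 0, "z": 0, "spin": 0, "grip": 0}, {"x": 0, "y": 0, "z": 0, "spin": 0, "grip": 0}, {"x": 0, "y": 0, "z": 0, "spin": 0, "grip": 0}]' --newtons 12

```text
clock: 3.38
eef_pos: [584.7, 51.9, 61.0]
orientation: [[0.998, -0.058, 0.005], [-0.058, -0.998, -0.001], [0.005, 0.001, -1.0]]
force: [0.7, -2.3, 5.0]
grip_width: 26.6
finger_force: 12.0
```

Call:
apply_moves --increments '[{"x": 0, "y": 0, "z": -15, "spin": 0, "grip": 0}, {"x": 0, "y": 0, "z": -25, "spin": 0, "grip": 0}, {"x": 0, "y": 0, "z": -20, "spin": 0, "grip": 0}, {"x": -10, "y": 26, "z": 0, "spin": 0, "grip": 0}, {"x": -10, "y": 26, "z": 0, "spin": 0, "grip": 0}, {"x": -10, "y": 26, "z": 0, "spin": 0, "grip": 0}, {"x": -10, "y": 26, "z": 0, "spin": 0, "grip": 0}, {"x": -6, "y": 22, "z": 0, "spin": 0, "grip": 0}, {"x": 0, "y": 0, "z": 0, "spin": 0, "grip": 0}, {"x": 0, "y": 0, "z": 0, "spin": 0, "grip": 0}]'

```text
clock: 4.22
eef_pos: [529.5, -71.3, 119.0]
orientation: [[0.998, -0.06, 0.001], [-0.06, -0.998, 0.0], [0.001, -0.0, -1.0]]
force: [0.0, 0.2, -1.3]
grip_width: 26.2
finger_force: 11.9
```

```bash
cat >> h.py <<'E'
SL={1:(-57,-125),2:(57,-125),3:(-57,0),4:(57,0),5:(-57,125),6:(57,125)}
E
python3 - <<'E'
from h import *;from rig import r
s=r.observe();print(s["clock"],s["eef_pos"].round(1),s["grip_width"],s["force"],go(s,t2w(*SL[1]),61), s["orientation"].round(3))
E
```

```text
4.2167 [529.5 -71.3 119. ] 26.220578191542895 [ 0.04375322  0.15786194 -1.31399405] [ 2.2 -0.3 58. ] [[ 0.998 -0.06   0.001]
 [-0.06  -0.998  0.   ]
 [ 0.001 -0.    -1.   ]]
```

Call:
apply_moves --increments '[{"x": 2, "y": 0, "z": 20, "spin": 0, "grip": 0}, {"x": 0, "y": 0, "z": 20, "spin": 0, "grip": 0}, {"x": 0, "y": 0, "z": 10, "spin": 0, "grip": 0}, {"x": 0, "y": 0, "z": 4, "spin": 0, "grip": 0}, {"x": 0, "y": 0, "z": 2, "spin": 0, "grip": 0}, {"x": 0, "y": 0, "z": 1, "spin": 0, "grip": 0}, {"x": 0, "y": 0, "z": 0, "spin": 0, "grip": 0}, {"x": 0, "y": 0, "z": 0, "spin": 0, "grip": 0}]'

```text
clock: 4.88
eef_pos: [532.3, -70.9, 62.4]
orientation: [[0.998, -0.058, 0.002], [-0.058, -0.998, -0.001], [0.002, 0.0, -1.0]]
force: [0.3, 0.9, -1.3]
grip_width: 26.6
finger_force: 11.9
```

Call:
apply_moves --increments '[{"x": 0, "y": 0, "z": 1, "spin": 0, "grip": 0}, {"x": 0, "y": 0, "z": 1, "spin": 0, "grip": 0}, {"x": 0, "y": 0, "z": 0, "spin": 0, "grip": 0.5}, {"x": 0, "y": 0, "z": 0, "spin": 0, "grip": 0.5}, {"x": 0, "y": 0, "z": 0, "spin": 0, "grip": 0.5}, {"x": 0, "y": 0, "z": -20, "spin": 0, "grip": 0.5}, {"x": 0, "y": 0, "z": -35, "spin": 0, "grip": 0.5}, {"x": 0, "y": 0, "z": -30, "spin": 0, "grip": 0.5}, {"x": 0, "y": 0, "z": 0, "spin": 0, "grip": 0.5}]'

```text
clock: 5.63
eef_pos: [535.5, -72.1, 151.1]
orientation: [[0.998, -0.058, 0.011], [-0.058, -0.998, -0.004], [0.011, 0.003, -1.0]]
force: [0.5, 0.5, 1.3]
grip_width: 46.8
finger_force: 0.0
```

```bash
cat >> h.py <<'E'
def est(r):
    "cat centres: top and side head means averaged (camera-side bias cancels), tray frame as check"
    a=[o[2] for o in cats(r.get_image("top"))];b=[o[2] for o in cats(r.get_image("side"))]
    for p in a:
        for q in b:
            if np.hypot(*(p-q)[:2])<16: m=((p+q)/2)[:2];print(m.round(1),'tray',w2t(m).round(1),'z',p[2],q[2])
    print('top only',[p[:2].tolist() for p in a if not any(np.hypot(*(p-q)[:2])<16 for q in b)],'side only',[p[:2].tolist() for p in b if not any(np.hypot(*(p-q)[:2])<16 for q in a)])
E
python3 - <<'E'
from h import *;from rig import r
s=r.observe();print(s["clock"],s["eef_pos"].round(1),s["grip_width"],go(s,[622.2,98],58))
est(r)
E
```

```text
5.6333 [535.5 -72.1 151.1] 46.78557156312643 [  75.7 -175.1   93.4]
[621.2  98.7] tray [22.4 49.7] z 71.7 67.3
[603.8 156.6] tray [  1.7 106.4] z 71.7 68.0
[561.3 111.5] tray [-38.1  59. ] z 71.3 68.0
[517.2 323.2] tray [-94.3 267.9] z 66.0 64.4
[486.4 444.4] tray [-131.9  387. ] z 67.2 75.0
[427.2 354.5] tray [-185.9  293.9] z 66.6 64.6
top only [] side only [[528.4, -64.4], [455.2, -40.6]]
```

Call:
apply_moves --increments '[{"x": 15, "y": -35, "z": 0, "spin": 0, "grip": 0.5}, {"x": 15, "y": -35, "z": 0, "spin": 0, "grip": 0.5}, {"x": 15, "y": -35, "z": 0, "spin": 0, "grip": 0.5}, {"x": 15, "y": -35, "z": 0, "spin": 0, "grip": 0.5}, {"x": 15, "y": -35, "z": 0, "spin": 0, "grip": 0.5}, {"x": 0, "y": 0, "z": 20, "spin": 0, "grip": 0.5}, {"x": 0, "y": 0, "z": 0, "spin": 0, "grip": 0.5}, {"x": 0, "y": 0, "z": 0, "spin": 0, "grip": 0.5}]'

```text
clock: 6.4
eef_pos: [614.2, 99.7, 121.1]
orientation: [[0.998, -0.058, -0.007], [-0.058, -0.998, 0.0], [-0.007, 0.0, -1.0]]
force: [0.0, -0.2, -0.1]
grip_width: 47.0
finger_force: 0.0
```

```bash
python3 - <<'E'
from h import *;from rig import r
s,w,T=wlook(r);print(s["clock"],s["eef_pos"].round(1),s["grip_width"],go(s,[622.2,98],60))
for o in cats(w,T):print(*o)
E
```

```text
6.4 [614.2  99.7 121.1] 47.04264839303689 [ 8.5  1.2 61.1]
984 [278.7 209.6] [626.   96.2  72.6] [28. 26.] 87.0
813 [206.9 232.6] [610.3 153.1  71.3] [27. 26.] 86.4
994 [267.3 279.9] [566.8 108.7  70.9] [25. 30.] 86.5
266 [480.9 293.3] [541.4 -70.3  66. ] [ 5. 16.] 74.5
```

Call:
apply_moves --increments '[{"x": 6, "y": 2, "z": 15, "spin": 0, "grip": 0.5}, {"x": 0, "y": 0, "z": 20, "spin": 0, "grip": 0.5}, {"x": 0, "y": 0, "z": 15, "spin": 0, "grip": 0.5}, {"x": 0, "y": 0, "z": 10, "spin": 0, "grip": 0.5}, {"x": 0, "y": 0, "z": 0, "spin": 0, "grip": 0.5}, {"x": 0, "y": 0, "z": 0, "spin": 0, "grip": 0}, {"x": 0, "y": 0, "z": 0, "spin": 0, "grip": 0}, {"x": 0, "y": 0, "z": 0, "spin": 0, "grip": 0}, {"x": 0, "y": 0, "z": 0, "spin": 0, "grip": 0}, {"x": 0, "y": 0, "z": 0, "spin": 0, "grip": 0}]'

```text
clock: 7.28
eef_pos: [623.4, 96.9, 65.8]
orientation: [[0.998, -0.058, 0.002], [-0.058, -0.998, -0.001], [0.002, 0.001, -1.0]]
force: [-0.1, -1.6, 3.6]
grip_width: 27.0
finger_force: 12.0
```

Call:
apply_moves --increments '[{"x": 0, "y": 0, "z": -15, "spin": 0, "grip": 0}, {"x": 0, "y": 0, "z": -25, "spin": 0, "grip": 0}, {"x": 0, "y": 0, "z": -20, "spin": 0, "grip": 0}, {"x": 5, "y": 30, "z": 0, "spin": 0, "grip": 0}, {"x": 6, "y": 30, "z": 0, "spin": 0, "grip": 0}, {"x": 6, "y": 30, "z": 0, "spin": 0, "grip": 0}, {"x": 5, "y": 30, "z": 0, "spin": 0, "grip": 0}, {"x": 5, "y": 30, "z": 0, "spin": 0, "grip": 0}, {"x": 5, "y": 23, "z": 0, "spin": 0, "grip": 0}, {"x": 0, "y": 0, "z": 0, "spin": 0, "grip": 0}]'

```text
clock: 8.12
eef_pos: [644.7, -81.5, 124.5]
orientation: [[0.998, -0.062, 0.001], [-0.062, -0.998, -0.001], [0.001, 0.001, -1.0]]
force: [0.6, 0.2, -1.7]
grip_width: 26.4
finger_force: 12.0
```

Call:
apply_moves --increments '[{"x": 0, "y": 0, "z": 20, "spin": 0, "grip": 0}, {"x": 0, "y": 0, "z": 20, "spin": 0, "grip": 0}, {"x": 0, "y": 0, "z": 10, "spin": 0, "grip": 0}, {"x": 0, "y": 0, "z": 0, "spin": 0, "grip": 0}, {"x": 0, "y": 0, "z": 0, "spin": 0, "grip": 0}]'

```text
clock: 8.53
eef_pos: [643.9, -76.7, 74.0]
orientation: [[0.998, -0.058, -0.001], [-0.058, -0.998, 0.001], [-0.001, -0.001, -1.0]]
force: [0.9, -0.2, -1.0]
grip_width: 26.5
finger_force: 12.0
```

```bash
python3 - <<'E'
from h import *;from rig import r
s=r.observe();print(s["clock"],s["eef_pos"].round(1),s["grip_width"],s["force"].round(1),go(s,t2w(*SL[2]),66))
E
```

```text
8.5333 [643.9 -76.7  74. ] 26.53507509169614 [ 0.9 -0.2 -1. ] [1.8 0.9 8. ]
```

Call:
apply_moves --increments '[{"x": 0, "y": 0, "z": 5, "spin": 0, "grip": 0}, {"x": 0, "y": 0, "z": 3, "spin": 0, "grip": 0}, {"x": 0, "y": 0, "z": 2, "spin": 0, "grip": 0}, {"x": 0, "y": 0, "z": 0, "spin": 0, "grip": 0}, {"x": 0, "y": 0, "z": 0, "spin": 0, "grip": 0}, {"x": 0, "y": 0, "z": 0, "spin": 0, "grip": 0.5}, {"x": 0, "y": 0, "z": 0, "spin": 0, "grip": 0.5}, {"x": 0, "y": 0, "z": 0, "spin": 0, "grip": 0.5}, {"x": 0, "y": 0, "z": -20, "spin": 0, "grip": 0.5}, {"x": 0, "y": 0, "z": -35, "spin": 0, "grip": 0.5}]'

```text
clock: 9.37
eef_pos: [640.8, -76.4, 114.8]
orientation: [[0.998, -0.058, -0.01], [-0.058, -0.998, 0.003], [-0.01, -0.003, -1.0]]
force: [-0.1, -0.6, -1.0]
grip_width: 47.2
finger_force: 0.0
```

Call:
apply_moves --increments '[{"x": 0, "y": 0, "z": -20, "spin": 0, "grip": 0.5}, {"x": -18, "y": -36, "z": 0, "spin": 0, "grip": 0.5}, {"x": -18, "y": -36, "z": 0, "spin": 0, "grip": 0.5}, {"x": -18, "y": -36, "z": 0, "spin": 0, "grip": 0.5}, {"x": -18, "y": -36, "z": 0, "spin": 0, "grip": 0.5}, {"x": -18, "y": -36, "z": 0, "spin": 0, "grip": 0.5}, {"x": 0, "y": 0, "z": 0, "spin": 0, "grip": 0.5}, {"x": 0, "y": 0, "z": 0, "spin": 0, "grip": 0.5}, {"x": 0, "y": 0, "z": 0, "spin": 0, "grip": 0.5}, {"x": 0, "y": 0, "z": 0, "spin": 0, "grip": 0.5}]'

```text
clock: 10.2
eef_pos: [565.6, 106.4, 139.5]
orientation: [[0.998, -0.06, 0.0], [-0.06, -0.998, -0.0], [0.0, 0.0, -1.0]]
force: [-0.5, -0.8, -0.5]
grip_width: 47.0
finger_force: 0.0
```

```bash
python3 - <<'E'
from h import *;from rig import r
s,w,T=wlook(r);print(s["clock"],s["eef_pos"].round(1),s["grip_width"],s["force"].round(1),go(s,[562.8,110.5],62))
for o in cats(w,T):print(*o)
est(r)
E
```

```text
10.2 [565.6 106.4 139.5] 47.027338593562625 [-0.5 -0.8 -0.5] [-3.1 -3.9 77.5]
818 [510.  101.2] [646.9 -74.8  74.2] [23. 24.] 86.3
21 [502.8 123.9] [630.5 -81.4  60.7] [2. 6.] 62.0
894 [214.7 172.2] [606.7 152.2  72.7] [28. 26.] 86.5
870 [272.1 218.9] [565.1 108.9  71.9] [26. 29.] 86.9
788 [483.7 242.9] [533.8 -68.6  72.9] [23. 22.] 86.5
588 [ 42.1 278.1] [520.8 317.8  67.2] [25. 20.] 78.7
67 [ 59.5 267.5] [524.6 309.9  54.8] [9. 8.] 58.3
[645.2 -73.6] tray [  56.4 -120.9] z 71.5 65.2
[528.6 -67.9] tray [ -60.4 -122. ] z 71.6 67.1
[517.2 323.1] tray [-94.3 267.7] z 65.9 64.6
[486.5 444.5] tray [-131.9  387.1] z 67.7 75.4
[456.4 -41. ] tray [-134.1  -99.2] z 70.1 68.2
[427.  354.6] tray [-186.1  293.9] z 66.0 64.5
top only [] side only [[560.8, 115.6], [602.8, 160.1]]
```

Call:
apply_moves --increments '[{"x": -3, "y": -3, "z": 25, "spin": 0, "grip": 0.5}, {"x": 0, "y": 0, "z": 25, "spin": 0, "grip": 0.5}, {"x": 0, "y": 0, "z": 17, "spin": 0, "grip": 0.5}, {"x": 0, "y": 0, "z": 10, "spin": 0, "grip": 0.5}, {"x": 0, "y": 0, "z": 0, "spin": 0, "grip": 0.5}, {"x": 0, "y": 0, "z": 0, "spin": 0, "grip": 0}, {"x": 0, "y": 0, "z": 0, "spin": 0, "grip": 0}, {"x": 0, "y": 0, "z": 0, "spin": 0, "grip": 0}, {"x": 0, "y": 0, "z": 0, "spin": 0, "grip": 0}, {"x": 0, "y": 0, "z": 0, "spin": 0, "grip": 0}]'

```text
clock: 11.18
eef_pos: [563.3, 110.5, 63.9]
orientation: [[0.998, -0.058, 0.003], [-0.058, -0.998, -0.001], [0.003, 0.0, -1.0]]
force: [-0.5, -1.3, 3.4]
grip_width: 26.5
finger_force: 12.0
```

Call:
apply_moves --increments '[{"x": 0, "y": 0, "z": -10, "spin": 0, "grip": 0}, {"x": 0, "y": 0, "z": -20, "spin": 0, "grip": 0}, {"x": -7, "y": 19, "z": 0, "spin": 0, "grip": 0}, {"x": -7, "y": 19, "z": 0, "spin": 0, "grip": 0}, {"x": -7, "y": 19, "z": 0, "spin": 0, "grip": 0}, {"x": 0, "y": 0, "z": 0, "spin": 0, "grip": 0}, {"x": 0, "y": 0, "z": 0, "spin": 0, "grip": 0}, {"x": 0, "y": 0, "z": 0, "spin": 0, "grip": 0}]'

```text
clock: 11.85
eef_pos: [538.1, 55.5, 92.8]
orientation: [[0.998, -0.058, 0.001], [-0.058, -0.998, 0.0], [0.0, -0.0, -1.0]]
force: [-0.2, 0.3, -2.0]
grip_width: 26.5
finger_force: 11.9
```

```bash
python3 - <<'E'
from h import *;from rig import r
s=r.observe();print(s["clock"],s["eef_pos"].round(1),s["grip_width"],s["force"].round(1),go(s,t2w(*SL[3]),66))
E
```

```text
11.85 [538.1  55.5  92.8] 26.49922531505193 [-0.2  0.3 -2. ] [ 1.   1.7 26.8]
```

Call:
apply_moves --increments '[{"x": 0, "y": 0, "z": 15, "spin": 0, "grip": 0}, {"x": 0, "y": 0, "z": 9, "spin": 0, "grip": 0}, {"x": 0, "y": 0, "z": 4, "spin": 0, "grip": 0}, {"x": 0, "y": 0, "z": 2, "spin": 0, "grip": 0}, {"x": 0, "y": 0, "z": 0, "spin": 0, "grip": 0}, {"x": 0, "y": 0, "z": 0, "spin": 0, "grip": 0}, {"x": 0, "y": 0, "z": 0, "spin": 0, "grip": 0.5}, {"x": 0, "y": 0, "z": 0, "spin": 0, "grip": 0.5}, {"x": 0, "y": 0, "z": 0, "spin": 0, "grip": 0.5}, {"x": 0, "y": 0, "z": -20, "spin": 0, "grip": 0.5}]'

```text
clock: 12.68
eef_pos: [534.8, 55.6, 78.9]
orientation: [[0.998, -0.058, -0.008], [-0.058, -0.998, 0.001], [-0.008, -0.001, -1.0]]
force: [-0.1, 0.2, -1.0]
grip_width: 46.4
finger_force: 0.0
```

Call:
apply_moves --increments '[{"x": 0, "y": 0, "z": -30, "spin": 0, "grip": 0.5}, {"x": 0, "y": 0, "z": -25, "spin": 0, "grip": 0.5}, {"x": 20, "y": -35, "z": 0, "spin": 0, "grip": 0.5}, {"x": 20, "y": -35, "z": 0, "spin": 0, "grip": 0.5}, {"x": 20, "y": -34, "z": 0, "spin": 0, "grip": 0.5}, {"x": 0, "y": 0, "z": 0, "spin": 0, "grip": 0.5}, {"x": 0, "y": 0, "z": 0, "spin": 0, "grip": 0.5}, {"x": 0, "y": 0, "z": 0, "spin": 0, "grip": 0.5}, {"x": 0, "y": 0, "z": 0, "spin": 0, "grip": 0.5}]'

```text
clock: 13.43
eef_pos: [603.2, 154.6, 137.1]
orientation: [[0.998, -0.059, -0.001], [-0.059, -0.998, -0.0], [-0.001, 0.0, -1.0]]
force: [-0.7, -0.3, -0.1]
grip_width: 47.2
finger_force: 0.0
```

```bash
python3 - <<'E'
from h import *;from rig import r
s,w,T=wlook(r);print(s["clock"],s["eef_pos"].round(1),s["grip_width"],s["force"].round(1),go(s,[605,154.5],62))
for o in cats(w,T):print(*o)
est(r)
E
```

```text
13.4333 [603.2 154.6 137.1] 47.15790356168411 [-0.7 -0.3 -0.1] [ 1.9  0.  75.1]
150 [556.1 145.7] [649.3 -67.9  70.3] [16. 12.] 75.5
884 [275.8 213. ] [608.2 153.7  72.1] [28. 26.] 87.6
77 [386.7 266.6] [547.3  55.5  56.8] [ 5. 18.] 63.0
208 [ 65.8 350.5] [486.7 356.6  71.2] [21. 16.] 80.4
67 [482.6 352.9] [454.7 -37.1  63.7] [10.  6.] 69.0
[534.6  58.2] tray [-61.6   4.3] z 72.5 67.8
[528.8 -67.8] tray [ -60.2 -121.9] z 71.5 67.9
[487.2 444.4] tray [-131.2  387.1] z 66.8 75.2
[483.6 354.8] tray [-129.6  297.4] z 66.6 64.2
[456.4 -41.8] tray [-134. -100.] z 70.9 69.5
[427.1 354.5] tray [-186.   293.9] z 66.7 64.4
top only [[643.3, -76.8]] side only [[602.7, 161.2]]
```

Call:
apply_moves --increments '[{"x": 2, "y": 0, "z": 25, "spin": 0, "grip": 0.5}, {"x": 0, "y": 0, "z": 25, "spin": 0, "grip": 0.5}, {"x": 0, "y": 0, "z": 15, "spin": 0, "grip": 0.5}, {"x": 0, "y": 0, "z": 10, "spin": 0, "grip": 0.5}, {"x": 0, "y": 0, "z": 0, "spin": 0, "grip": 0.5}, {"x": 0, "y": 0, "z": 0, "spin": 0, "grip": 0}, {"x": 0, "y": 0, "z": 0, "spin": 0, "grip": 0}, {"x": 0, "y": 0, "z": 0, "spin": 0, "grip": 0}, {"x": 0, "y": 0, "z": 0, "spin": 0, "grip": 0}, {"x": 0, "y": 0, "z": 0, "spin": 0, "grip": 0}]'

```text
clock: 14.42
eef_pos: [606.9, 155.1, 64.0]
orientation: [[0.998, -0.058, 0.003], [-0.058, -0.998, -0.0], [0.003, 0.0, -1.0]]
force: [0.2, -1.8, 3.2]
grip_width: 26.7
finger_force: 12.0
```

Call:
apply_moves --increments '[{"x": 0, "y": 0, "z": -10, "spin": 0, "grip": 0}, {"x": 0, "y": 0, "z": -20, "spin": 0, "grip": 0}, {"x": 18, "y": -7, "z": 0, "spin": 0, "grip": 0}, {"x": 18, "y": -7, "z": 0, "spin": 0, "grip": 0}, {"x": 18, "y": -6, "z": 0, "spin": 0, "grip": 0}, {"x": 0, "y": 0, "z": 0, "spin": 0, "grip": 0}, {"x": 0, "y": 0, "z": 0, "spin": 0, "grip": 0}, {"x": 0, "y": 0, "z": 0, "spin": 0, "grip": 0}]'

```text
clock: 15.08
eef_pos: [659.8, 172.0, 92.1]
orientation: [[0.998, -0.058, -0.002], [-0.058, -0.998, -0.0], [-0.002, 0.0, -1.0]]
force: [0.1, -0.5, -0.5]
grip_width: 26.6
finger_force: 12.0
```

```bash
python3 - <<'E'
from h import *;from rig import r
s=r.observe();print(s["clock"],s["eef_pos"].round(1),s["grip_width"],s["force"].round(1),go(s,t2w(*SL[6]),65))
E
```

```text
15.0833 [659.8 172.   92.1] 26.556668847129583 [ 0.1 -0.5 -0.5] [ 0.2  0.1 27.1]
```

Call:
apply_moves --increments '[{"x": 0, "y": 0, "z": 15, "spin": 0, "grip": 0}, {"x": 0, "y": 0, "z": 9, "spin": 0, "grip": 0}, {"x": 0, "y": 0, "z": 4, "spin": 0, "grip": 0}, {"x": 0, "y": 0, "z": 2, "spin": 0, "grip": 0}, {"x": 0, "y": 0, "z": 0, "spin": 0, "grip": 0}, {"x": 0, "y": 0, "z": 0, "spin": 0, "grip": 0}, {"x": 0, "y": 0, "z": 0, "spin": 0, "grip": 0.5}, {"x": 0, "y": 0, "z": 0, "spin": 0, "grip": 0.5}, {"x": 0, "y": 0, "z": 0, "spin": 0, "grip": 0.5}, {"x": 0, "y": 0, "z": -20, "spin": 0, "grip": 0.5}]'

```text
clock: 15.92
eef_pos: [657.2, 171.7, 77.3]
orientation: [[0.998, -0.058, -0.009], [-0.058, -0.998, -0.001], [-0.009, 0.001, -1.0]]
force: [0.1, 0.2, -1.3]
grip_width: 46.3
finger_force: 0.0
```

Call:
apply_moves --increments '[{"x": 0, "y": 0, "z": -35, "spin": 0, "grip": 0.5}, {"x": 0, "y": 0, "z": -30, "spin": 0, "grip": 0.5}, {"x": -26, "y": -25, "z": 0, "spin": 0, "grip": 0.5}, {"x": -26, "y": -25, "z": 0, "spin": 0, "grip": 0.5}, {"x": -26, "y": -25, "z": 0, "spin": 0, "grip": 0.5}, {"x": -27, "y": -25, "z": 0, "spin": 0, "grip": 0.5}, {"x": -27, "y": -25, "z": 0, "spin": 0, "grip": 0.5}, {"x": -27, "y": -24, "z": 0, "spin": 0, "grip": 0.5}, {"x": -27, "y": -24, "z": 0, "spin": 0, "grip": 0.5}, {"x": 0, "y": 0, "z": 0, "spin": 0, "grip": 0.5}]'

```text
clock: 16.75
eef_pos: [480.6, 359.0, 146.6]
orientation: [[0.999, -0.053, -0.003], [-0.053, -0.999, 0.001], [-0.003, -0.0, -1.0]]
force: [-0.3, 1.7, 0.0]
grip_width: 47.5
finger_force: 0.0
```

Call:
apply_moves --increments '[{"x": 0, "y": 0, "z": 0, "spin": 0, "grip": 0.5}, {"x": 0, "y": 0, "z": 0, "spin": 0, "grip": 0.5}, {"x": 0, "y": 0, "z": 0, "spin": 0, "grip": 0.5}]'

```text
clock: 17.0
eef_pos: [486.1, 354.8, 147.3]
orientation: [[0.998, -0.06, 0.0], [-0.06, -0.998, -0.0], [0.0, 0.0, -1.0]]
force: [0.2, -0.7, -0.5]
grip_width: 47.0
finger_force: 0.0
```

```bash
python3 - <<'E'
from h import *;from rig import r
s,w,T=wlook(r);print(s["clock"],s["eef_pos"].round(1),s["grip_width"],s["force"].round(1),go(s,[484,354],57))
for o in cats(w,T):print(*o)
est(r)
E
```

```text
17.0 [486.1 354.8 147.3] 46.998665226994696 [ 0.2 -0.7 -0.5] [-2.1  0.9 90.3]
70 [493.    1.4] [643.4 176.4  55.1] [ 5. 10.] 61.0
1946 [173.8 215.4] [490.1 442.8  67.6] [77. 17.] 84.9
713 [276.  213.8] [486.3 353.9  67.1] [26. 29.] 80.6
638 [278.2 272. ] [431.  355.   67.4] [26. 24.] 80.6
[653.6 173.8] tray [ 50.5 126.5] z 71.7 68.5
[643.  -73.8] tray [  54.1 -121.2] z 71.7 67.0
[528.6 -68.2] tray [ -60.3 -122.3] z 72.0 67.7
[427.1 354.5] tray [-186.   293.8] z 66.6 64.4
top only [[535.1, 54.9], [476.3, 352.3], [457.3, -42.6]] side only [[486.2, 446.3]]
```

Call:
apply_moves --increments '[{"x": -2, "y": 1, "z": 30, "spin": 0, "grip": 0.5}, {"x": 0, "y": 0, "z": 30, "spin": 0, "grip": 0.5}, {"x": 0, "y": 0, "z": 20, "spin": 0, "grip": 0.5}, {"x": 0, "y": 0, "z": 10, "spin": 0, "grip": 0.5}, {"x": 0, "y": 0, "z": 0, "spin": 0, "grip": 0.5}, {"x": 0, "y": 0, "z": 0, "spin": 0, "grip": 0}, {"x": 0, "y": 0, "z": 0, "spin": 0, "grip": 0}, {"x": 0, "y": 0, "z": 0, "spin": 0, "grip": 0}, {"x": 0, "y": 0, "z": 0, "spin": 0, "grip": 0}, {"x": 0, "y": 0, "z": 0, "spin": 0, "grip": 0}]'

```text
clock: 17.98
eef_pos: [484.4, 355.1, 59.1]
orientation: [[0.998, -0.058, 0.003], [-0.058, -0.998, 0.001], [0.003, -0.001, -1.0]]
force: [0.1, -2.4, 4.4]
grip_width: 26.3
finger_force: 12.0
```

Call:
apply_moves --increments '[{"x": 0, "y": 0, "z": -10, "spin": 0, "grip": 0}, {"x": 0, "y": 0, "z": -20, "spin": 0, "grip": 0}, {"x": 0, "y": 0, "z": -30, "spin": 0, "grip": 0}, {"x": 0, "y": 0, "z": -30, "spin": 0, "grip": 0}, {"x": 0, "y": 0, "z": -20, "spin": 0, "grip": 0}, {"x": 0, "y": 0, "z": 0, "spin": 0, "grip": 0}]'

```text
clock: 18.48
eef_pos: [485.9, 356.3, 173.7]
orientation: [[0.998, -0.058, 0.009], [-0.058, -0.998, 0.005], [0.009, -0.005, -1.0]]
force: [0.1, -0.3, -0.0]
grip_width: 26.3
finger_force: 12.0
```

Call:
apply_moves --increments '[{"x": 18, "y": 29, "z": 0, "spin": 0, "grip": 0}, {"x": 18, "y": 29, "z": 0, "spin": 0, "grip": 0}, {"x": 18, "y": 29, "z": 0, "spin": 0, "grip": 0}, {"x": 18, "y": 30, "z": 0, "spin": 0, "grip": 0}, {"x": 18, "y": 30, "z": 0, "spin": 0, "grip": 0}, {"x": 19, "y": 30, "z": 0, "spin": 0, "grip": 0}, {"x": 19, "y": 30, "z": 0, "spin": 0, "grip": 0}, {"x": 19, "y": 30, "z": 0, "spin": 0, "grip": 0}, {"x": 19, "y": 30, "z": 0, "spin": 0, "grip": 0}, {"x": 19, "y": 30, "z": 0, "spin": 0, "grip": 0}]'

```text
clock: 19.32
eef_pos: [650.2, 46.0, 165.6]
orientation: [[0.998, -0.058, -0.003], [-0.058, -0.998, 0.0], [-0.003, -0.0, -1.0]]
force: [-0.2, 0.3, -0.9]
grip_width: 26.6
finger_force: 12.0
```

Call:
apply_moves --increments '[{"x": 0, "y": 0, "z": 0, "spin": 0, "grip": 0}, {"x": 0, "y": 0, "z": 0, "spin": 0, "grip": 0}, {"x": 0, "y": 0, "z": 0, "spin": 0, "grip": 0}]'

```text
clock: 19.57
eef_pos: [649.6, 48.0, 166.0]
orientation: [[0.998, -0.058, -0.003], [-0.058, -0.998, 0.001], [-0.003, -0.001, -1.0]]
force: [0.0, -0.0, -0.8]
grip_width: 26.2
finger_force: 12.0
```

```bash
python3 - <<'E'
from h import *;from rig import r
s=r.observe();print(s["clock"],s["eef_pos"].round(1),s["grip_width"],s["force"].round(1),go(s,t2w(*SL[4]),65))
est(r)
E
```

```text
19.5667 [649.6  48.  166. ] 26.152610298182953 [ 0.  -0.  -0.8] [  3.6   0.7 101. ]
[653.  176.5] tray [ 49.8 129.2] z 72.1 68.6
[642.8 -74. ] tray [  54.  -121.5] z 71.0 66.4
[528.6 -68.1] tray [ -60.4 -122.1] z 72.1 67.5
[487.8 444.4] tray [-130.7  387.1] z 67.1 73.6
[456.4 -41.2] tray [-134.   -99.5] z 71.1 68.8
[427.2 354.3] tray [-186.   293.7] z 66.4 64.7
top only [] side only [[534.2, 61.4]]
```

Call:
apply_moves --increments '[{"x": 3, "y": 0, "z": 30, "spin": 0, "grip": 0}, {"x": 0, "y": 0, "z": 30, "spin": 0, "grip": 0}, {"x": 0, "y": 0, "z": 20, "spin": 0, "grip": 0}, {"x": 0, "y": 0, "z": 13, "spin": 0, "grip": 0}, {"x": 0, "y": 0, "z": 5, "spin": 0, "grip": 0}, {"x": 0, "y": 0, "z": 2, "spin": 0, "grip": 0}, {"x": 0, "y": 0, "z": 2, "spin": 0, "grip": 0}, {"x": 0, "y": 0, "z": 0, "spin": 0, "grip": 0}, {"x": 0, "y": 0, "z": 0, "spin": 0, "grip": 0}]'

```text
clock: 20.42
eef_pos: [654.6, 47.3, 67.0]
orientation: [[0.998, -0.058, 0.002], [-0.058, -0.998, -0.0], [0.002, 0.0, -1.0]]
force: [-0.6, -0.6, 0.1]
grip_width: 26.6
finger_force: 12.0
```

Call:
apply_moves --increments '[{"x": 0, "y": 0, "z": 0, "spin": 0, "grip": 0.5}, {"x": 0, "y": 0, "z": 0, "spin": 0, "grip": 0.5}, {"x": 0, "y": 0, "z": 0, "spin": 0, "grip": 0.5}, {"x": 0, "y": 0, "z": -15, "spin": 0, "grip": 0.5}, {"x": 0, "y": 0, "z": -35, "spin": 0, "grip": 0.5}, {"x": 0, "y": 0, "z": -35, "spin": 0, "grip": 0.5}, {"x": -24, "y": -29, "z": 0, "spin": 0, "grip": 0.5}, {"x": -24, "y": -29, "z": 0, "spin": 0, "grip": 0.5}]'

```text
clock: 21.08
eef_pos: [611.8, 107.4, 155.6]
orientation: [[0.998, -0.061, 0.008], [-0.061, -0.998, 0.0], [0.008, -0.001, -1.0]]
force: [0.2, 0.2, -0.4]
grip_width: 47.0
finger_force: 0.0
```

Call:
apply_moves --increments '[{"x": -24, "y": -29, "z": 0, "spin": 0, "grip": 0.5}, {"x": -24, "y": -29, "z": 0, "spin": 0, "grip": 0.5}, {"x": -24, "y": -29, "z": 0, "spin": 0, "grip": 0.5}, {"x": -24, "y": -29, "z": 0, "spin": 0, "grip": 0.5}, {"x": -24, "y": -29, "z": 0, "spin": 0, "grip": 0.5}, {"x": -24, "y": -29, "z": 0, "spin": 0, "grip": 0.5}, {"x": -24, "y": -29, "z": 0, "spin": 0, "grip": 0.5}, {"x": -24, "y": -30, "z": 0, "spin": 0, "grip": 0.5}]'

```text
clock: 21.75
eef_pos: [430.1, 353.2, 152.1]
orientation: [[0.998, -0.058, 0.002], [-0.058, -0.998, 0.001], [0.002, -0.001, -1.0]]
force: [1.1, 0.3, 0.2]
grip_width: 47.2
finger_force: 0.0
```

Call:
apply_moves --increments '[{"x": 0, "y": 0, "z": 0, "spin": 0, "grip": 0.5}, {"x": 0, "y": 0, "z": 0, "spin": 0, "grip": 0.5}, {"x": 0, "y": 0, "z": 0, "spin": 0, "grip": 0.5}, {"x": 0, "y": 0, "z": 0, "spin": 0, "grip": 0.5}]'

```text
clock: 22.08
eef_pos: [432.0, 351.0, 151.1]
orientation: [[0.998, -0.06, 0.001], [-0.06, -0.998, 0.0], [0.001, -0.0, -1.0]]
force: [0.7, -0.5, 0.1]
grip_width: 47.2
finger_force: 0.0
```

```bash
python3 - <<'E'
from h import *;from rig import r
s,w,T=wlook(r);print(s["clock"],s["eef_pos"].round(1),s["grip_width"],s["force"].round(1),go(s,[428,354],57))
for o in cats(w,T):print(*o)
est(r)
E
```

```text
22.0833 [432.  351.  151.1] 47.16845102269083 [ 0.7 -0.5  0.1] [-4.2 -2.8 94.1]
2195 [162.1 155.1] [487.8 442.8  67.6] [76. 17.] 84.1
684 [271.6 216. ] [429.5 354.1  67.5] [28. 26.] 80.7
[653.4 173.8] tray [ 50.4 126.5] z 71.4 68.3
[651.8  49.9] tray [55.8  2.7] z 70.7 67.2
[642.7 -74.1] tray [  53.9 -121.6] z 70.8 67.5
[534.4  58.2] tray [-61.8   4.3] z 72.2 67.2
[528.6 -67.9] tray [ -60.4 -122. ] z 72.6 67.6
[456.  -41.5] tray [-134.3  -99.8] z 71.3 69.0
top only [] side only [[693.0, -142.7], [428.1, 366.8], [486.0, 446.3]]
```

Call:
apply_moves --increments '[{"x": -4, "y": -3, "z": 30, "spin": 0, "grip": 0.5}, {"x": 0, "y": 0, "z": 30, "spin": 0, "grip": 0.5}, {"x": 0, "y": 0, "z": 23, "spin": 0, "grip": 0.5}, {"x": 0, "y": 0, "z": 10, "spin": 0, "grip": 0.5}, {"x": 0, "y": 0, "z": 0, "spin": 0, "grip": 0.5}, {"x": 0, "y": 0, "z": 0, "spin": 0, "grip": 0}, {"x": 0, "y": 0, "z": 0, "spin": 0, "grip": 0}, {"x": 0, "y": 0, "z": 0, "spin": 0, "grip": 0}, {"x": 0, "y": 0, "z": 0, "spin": 0, "grip": 0}, {"x": 0, "y": 0, "z": 0, "spin": 0, "grip": 0}]'

```text
clock: 23.07
eef_pos: [428.4, 355.4, 59.2]
orientation: [[0.998, -0.058, 0.003], [-0.058, -0.998, 0.001], [0.003, -0.001, -1.0]]
force: [-1.0, -1.0, 4.7]
grip_width: 26.5
finger_force: 12.0
```

Call:
apply_moves --increments '[{"x": 0, "y": 0, "z": -10, "spin": 0, "grip": 0}, {"x": 0, "y": 0, "z": -20, "spin": 0, "grip": 0}, {"x": 0, "y": 0, "z": -30, "spin": 0, "grip": 0}, {"x": 0, "y": 0, "z": -25, "spin": 0, "grip": 0}, {"x": 21, "y": 28, "z": 0, "spin": 0, "grip": 0}, {"x": 21, "y": 28, "z": 0, "spin": 0, "grip": 0}, {"x": 21, "y": 28, "z": 0, "spin": 0, "grip": 0}, {"x": 21, "y": 28, "z": 0, "spin": 0, "grip": 0}, {"x": 22, "y": 28, "z": 0, "spin": 0, "grip": 0}, {"x": 22, "y": 28, "z": 0, "spin": 0, "grip": 0}]'

```text
clock: 23.9
eef_pos: [545.6, 178.5, 143.0]
orientation: [[0.998, -0.058, 0.0], [-0.058, -0.998, 0.0], [0.0, -0.0, -1.0]]
force: [1.0, -0.3, -1.1]
grip_width: 26.5
finger_force: 12.0
```

Call:
apply_moves --increments '[{"x": 0, "y": 0, "z": 0, "spin": 0, "grip": 0}, {"x": 0, "y": 0, "z": 0, "spin": 0, "grip": 0}, {"x": 0, "y": 0, "z": 0, "spin": 0, "grip": 0}]'

```text
clock: 24.15
eef_pos: [544.5, 180.2, 142.5]
orientation: [[0.998, -0.058, -0.001], [-0.058, -0.998, 0.0], [-0.001, -0.0, -1.0]]
force: [0.2, -0.0, -0.8]
grip_width: 26.5
finger_force: 12.0
```

```bash
python3 - <<'E'
from h import *;from rig import r
s=r.observe();print(s["clock"],s["eef_pos"].round(1),s["grip_width"],s["force"].round(1),go(s,t2w(*SL[5]),65))
E
```

```text
24.15 [544.5 180.2 142.5] 26.536166261711333 [ 0.2 -0.  -0.8] [ 1.8  1.6 77.5]
```

Call:
apply_moves --increments '[{"x": 2, "y": 1, "z": 30, "spin": 0, "grip": 0}, {"x": 0, "y": 0, "z": 20, "spin": 0, "grip": 0}, {"x": 0, "y": 0, "z": 15, "spin": 0, "grip": 0}, {"x": 0, "y": 0, "z": 8, "spin": 0, "grip": 0}, {"x": 0, "y": 0, "z": 3, "spin": 0, "grip": 0}, {"x": 0, "y": 0, "z": 2, "spin": 0, "grip": 0}, {"x": 0, "y": 0, "z": 0, "spin": 0, "grip": 0}, {"x": 0, "y": 0, "z": 0, "spin": 0, "grip": 0}]'

```text
clock: 24.82
eef_pos: [547.4, 179.7, 66.4]
orientation: [[0.998, -0.057, 0.001], [-0.057, -0.998, 0.0], [0.001, -0.0, -1.0]]
force: [-4.8, -0.5, 5.9]
grip_width: 26.5
finger_force: 12.0
```

Call:
apply_moves --increments '[{"x": 0, "y": 0, "z": 0, "spin": 0, "grip": 0.5}, {"x": 0, "y": 0, "z": 0, "spin": 0, "grip": 0.5}, {"x": 0, "y": 0, "z": 0, "spin": 0, "grip": 0.5}, {"x": 0, "y": 0, "z": -15, "spin": 0, "grip": 0.5}, {"x": 0, "y": 0, "z": -35, "spin": 0, "grip": 0.5}, {"x": 0, "y": 0, "z": -35, "spin": 0, "grip": 0.5}, {"x": 0, "y": 0, "z": -25, "spin": 0, "grip": 0.5}]'

```text
clock: 25.4
eef_pos: [547.9, 178.9, 177.4]
orientation: [[0.998, -0.058, 0.003], [-0.058, -0.998, 0.0], [0.003, -0.001, -1.0]]
force: [0.4, 0.5, 0.2]
grip_width: 47.1
finger_force: 0.0
```

Call:
apply_moves --increments '[{"x": 2, "y": 37, "z": 0, "spin": 0, "grip": 0.5}, {"x": 2, "y": 37, "z": 0, "spin": 0, "grip": 0.5}, {"x": 2, "y": 37, "z": 0, "spin": 0, "grip": 0.5}, {"x": 2, "y": 37, "z": 0, "spin": 0, "grip": 0.5}, {"x": 2, "y": 37, "z": 0, "spin": 0, "grip": 0.5}, {"x": 2, "y": 37, "z": 0, "spin": 0, "grip": 0.5}, {"x": 2, "y": 37, "z": 0, "spin": 0, "grip": 0.5}, {"x": 2, "y": 37, "z": 0, "spin": 0, "grip": 0.5}, {"x": 2, "y": 37, "z": 0, "spin": 0, "grip": 0.5}, {"x": 2, "y": 37, "z": 0, "spin": 0, "grip": 0.5}]'

```text
clock: 26.23
eef_pos: [545.3, -193.7, 174.6]
orientation: [[0.998, -0.058, 0.001], [-0.058, -0.998, -0.0], [0.001, 0.0, -1.0]]
force: [-0.0, 0.3, 0.6]
grip_width: 46.7
finger_force: 0.0
```

Call:
apply_moves --increments '[{"x": 4, "y": 34, "z": 0, "spin": 0, "grip": 0.5}, {"x": 0, "y": 0, "z": 0, "spin": 0, "grip": 0.5}, {"x": 0, "y": 0, "z": 0, "spin": 0, "grip": 0.5}, {"x": 0, "y": 0, "z": 0, "spin": 0, "grip": 0.5}, {"x": 0, "y": 0, "z": 0, "spin": 0, "grip": 0.5}]'

```text
clock: 26.65
eef_pos: [547.5, -224.7, 174.3]
orientation: [[0.998, -0.057, -0.0], [-0.057, -0.998, 0.0], [-0.0, -0.0, -1.0]]
force: [-0.4, -0.4, -0.1]
grip_width: 47.3
finger_force: 0.0
```

```bash
python3 - <<'E'
from h import *;from rig import r
s,w,T=wlook(r);print(s["clock"],s["eef_pos"].round(1),s["grip_width"],s["force"].round(1))
est(r)
P=cloud(w,T);hsv=cv2.cvtColor(w["img"],cv2.COLOR_BGR2HSV)
m=(P[...,2]>62)&(P[...,2]<100)&(hsv[...,1]>70)&(abs(P[...,0]-547)<50)&(abs(P[...,1]+227)<50)
n,L,st,c=cv2.connectedComponentsWithStats(m.astype(np.uint8))
for i in range(1,n):
    if st[i,4]>20:q=P[L==i];print(st[i,4],c[i],q.mean(0),q.min(0),q.max(0), go(s,q.mean(0)[:2],63))
cv2.imwrite("pics/w3.png",w["img"]);cv2.imwrite("pics/s3.png",r.get_image("side")["img"])
E
```

```text
26.65 [ 547.5 -224.7  174.3] 47.27851639116255 [-0.4 -0.4 -0.1]
[653.4 173.7] tray [ 50.3 126.4] z 71.0 68.4
[652.   49.6] tray [56.1  2.5] z 71.6 67.0
[642.9 -73.8] tray [  54.1 -121.3] z 71.6 66.7
[539.4 181.8] tray [-64.  127.9] z 71.6 67.8
[534.7  58.4] tray [-61.6   4.4] z 72.8 67.8
[528.6 -67.9] tray [ -60.4 -122. ] z 72.2 67.6
[486.6 444.6] tray [-131.8  387.3] z 67.3 75.1
[456.2 -42.3] tray [-134.1 -100.6] z 71.7 70.5
top only [] side only []
330 [282.17575758 209.88484848] [ 548.76581974 -231.24498522   85.80636167] [ 539.46521443 -239.20328142   62.442696  ] [ 554.55193693 -223.76175101   92.20653727] [  1.7   6.5 111.3]
```

View pics/s3.png

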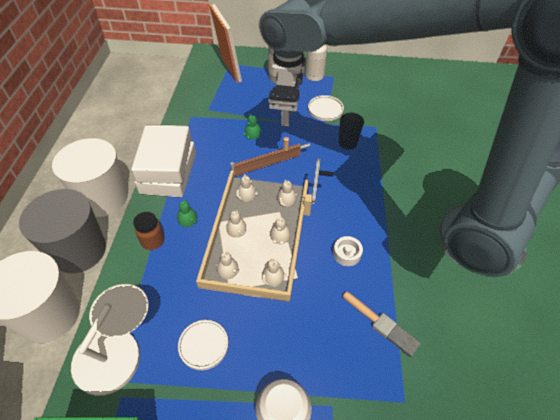

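View pics/w3.png

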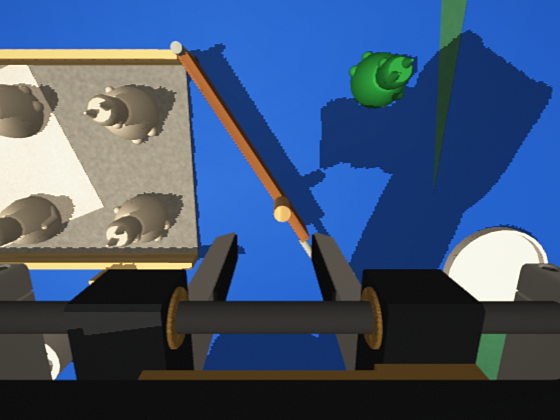

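The side picture shows six upright cats in two rows of three in the tray. The wrist picture shows the peg at (282,213), ahead of the fingers, with the hinge at (177,47). Next I grip the peg.

Call:
apply_moves --increments '[{"x": -1, "y": 4, "z": 35, "spin": 0, "grip": 0.5}, {"x": 0, "y": 0, "z": 35, "spin": 0, "grip": 0.5}, {"x": 0, "y": 0, "z": 25, "spin": 0, "grip": 0.5}, {"x": 0, "y": 0, "z": 14, "spin": 0, "grip": 0.5}, {"x": 0, "y": 0, "z": 0, "spin": 0, "grip": 0.5}, {"x": 0, "y": 0, "z": 0, "spin": 0, "grip": 0}, {"x": 0, "y": 0, "z": 0, "spin": 0, "grip": 0}, {"x": 0, "y": 0, "z": 0, "spin": 0, "grip": 0}, {"x": 0, "y": 0, "z": 0, "spin": 0, "grip": 0}, {"x": 0, "y": 0, "z": 0, "spin": 0, "grip": 0}]' --newtons 10

```text
clock: 27.68
eef_pos: [547.0, -230.5, 66.8]
orientation: [[0.998, -0.058, 0.002], [-0.058, -0.998, -0.001], [0.002, 0.001, -1.0]]
force: [1.0, -1.5, 0.2]
grip_width: 17.2
finger_force: 0.1
```

Call:
apply_moves --increments '[{"x": 0, "y": 0, "z": 0, "spin": 0, "grip": 0}, {"x": 0, "y": 0, "z": 0, "spin": 0, "grip": 0}, {"x": -6, "y": -10, "z": 0, "spin": 0, "grip": 0}, {"x": -5, "y": -11, "z": 0, "spin": 0, "grip": 0}, {"x": -4, "y": -11, "z": 0, "spin": 0, "grip": 0}, {"x": -4, "y": -11, "z": 0, "spin": 0, "grip": 0}, {"x": -3, "y": -12, "z": 0, "spin": 0, "grip": 0}, {"x": -2, "y": -12, "z": 0, "spin": 0, "grip": 0}, {"x": 0, "y": 0, "z": 0, "spin": 0, "grip": 0}]'

```text
clock: 28.43
eef_pos: [525.8, -159.5, 66.1]
orientation: [[0.998, -0.057, -0.0], [-0.057, -0.998, 0.0], [-0.0, -0.0, -1.0]]
force: [-1.7, 0.5, 5.5]
grip_width: 15.7
finger_force: 10.0
```

```bash
python3 - <<'E'
from h import *;from rig import r
s=r.observe();H=t2w(109,-190);print(s["clock"],s["eef_pos"].round(1),w2t(s["eef_pos"])-[109,-190],s["force"].round(1),s["grip_width"],s["finger_force"],go(s,t2w(-61,-190),66))
E
```

```text
28.4333 [ 525.8 -159.5   66.1] [-166.91404361  -23.61315221] [-1.7  0.5  5.5] 15.708206533662413 10.000926107168198 [ -3.1 -23.6   0.1]
```

Gripped, and the arc is on course. I close the last 24 mm and press against the stop.

Call:
apply_moves --increments '[{"x": -1, "y": -12, "z": 0, "spin": 0, "grip": 0}, {"x": -1, "y": -10, "z": 0, "spin": 0, "grip": 0}, {"x": 0, "y": -4, "z": 0, "spin": 0, "grip": 0}, {"x": 0, "y": -3, "z": 0, "spin": 0, "grip": 0}, {"x": 0, "y": -2, "z": 0, "spin": 0, "grip": 0}, {"x": 0, "y": 0, "z": 0, "spin": 0, "grip": 0}, {"x": 0, "y": 0, "z": 0, "spin": 0, "grip": 0}]'

```text
clock: 29.02
eef_pos: [525.6, -134.8, 65.9]
orientation: [[0.998, -0.056, -0.0], [-0.056, -0.998, -0.01], [0.0, 0.01, -1.0]]
force: [-4.5, -20.8, 0.0]
grip_width: 19.8
finger_force: 10.0
```

```bash
python3 - <<'E'
from h import *;from rig import r
s=r.observe();print(s["clock"],s["eef_pos"].round(1),w2t(s["eef_pos"])-[109,-190],s["force"].round(1),s["grip_width"],s["finger_force"])
E
```

```text
29.0167 [ 525.6 -134.8   65.9] [-168.47245033    1.02734337] [ -4.5 -20.8   0. ] 19.776541152343057 10.00156581401825
```

Call:
apply_moves --increments '[{"x": 0, "y": 3, "z": 0, "spin": 0, "grip": 0.4}, {"x": 0, "y": 0, "z": 0, "spin": 0, "grip": 0.4}, {"x": 0, "y": 0, "z": 0, "spin": 0, "grip": 0.4}, {"x": 0, "y": 0, "z": -10, "spin": 0, "grip": 0.4}, {"x": 0, "y": 0, "z": -30, "spin": 0, "grip": 0.4}, {"x": 0, "y": 0, "z": -40, "spin": 0, "grip": 0.4}, {"x": 0, "y": 0, "z": -40, "spin": 0, "grip": 0.4}, {"x": -33, "y": -19, "z": -10, "spin": 0, "grip": 0.4}, {"x": -33, "y": -19, "z": 0, "spin": 0, "grip": 0.4}, {"x": -33, "y": -19, "z": 0, "spin": 0, "grip": 0.4}]'

```text
clock: 29.85
eef_pos: [429.9, -70.0, 197.1]
orientation: [[0.998, -0.058, 0.003], [-0.058, -0.998, -0.001], [0.003, 0.0, -1.0]]
force: [0.5, 0.2, 0.2]
grip_width: 37.8
finger_force: 0.0
```

Call:
apply_moves --increments '[{"x": 0, "y": 0, "z": 0, "spin": 0, "grip": 0.4}, {"x": 0, "y": 0, "z": 0, "spin": 0, "grip": 0.4}, {"x": 0, "y": 0, "z": 0, "spin": 0, "grip": 0.4}, {"x": 0, "y": 0, "z": 0, "spin": 0, "grip": 0.4}]'

```text
clock: 30.18
eef_pos: [431.4, -71.4, 196.2]
orientation: [[0.998, -0.058, 0.001], [-0.058, -0.998, -0.0], [0.001, 0.0, -1.0]]
force: [0.4, -1.0, -0.8]
grip_width: 37.5
finger_force: 0.0
```

```bash
python3 - <<'E'
from h import *;from rig import r
s,w,T=wlook(r);print(s["clock"],s["eef_pos"].round(1),s["grip_width"],s["force"].round(1),go(s,[429,-74.5],117))
est(r)
sd=r.get_image("side")
for n,d,TT in(("w",w,T),("side",sd,None)):
  P=cloud(d,TT);hsv=cv2.cvtColor(d["img"],cv2.COLOR_BGR2HSV)
  for nm,m in(("knob",(P[...,2]>85)&(P[...,2]<160)&(hsv[...,2]<80)&(abs(P[...,0]-430)<30)&(abs(P[...,1]+75)<40)),("peg",(P[...,2]>62)&(P[...,2]<100)&(hsv[...,1]>70)&(abs(P[...,0]-525)<40)&(abs(P[...,1]+136)<40))):
    k,L,st,c=cv2.connectedComponentsWithStats(m.astype(np.uint8))
    for i in range(1,k):
      if st[i,4]>15:q=P[L==i];print(n,nm,st[i,4],c[i].round(),q.mean(0).round(1),q.min(0).round(),q.max(0).round())
cv2.imwrite("pics/w4.png",w["img"]);
E
```

```text
30.1833 [431.4 -71.4 196.2] 37.51413654387777 [ 0.4 -1.  -0.8] [-2.3  3.2 79.2]
[653.6 173.8] tray [ 50.5 126.5] z 71.8 68.3
[652.   49.8] tray [56.1  2.6] z 71.6 67.7
[642.9 -73.9] tray [  54.1 -121.4] z 71.2 66.8
[539.  181.6] tray [-64.4 127.8] z 71.5 68.1
[534.6  58.2] tray [-61.7   4.3] z 71.9 67.6
[486.3 444.4] tray [-132.1  387.1] z 66.5 74.8
top only [] side only [[528.2, -64.6], [455.1, -40.9]]
w knob 174 [286. 187.] [456.2 -80.8 124. ] [ 455. -111.   85.] [458. -52. 150.]
w knob 621 [282. 219.] [429.3 -76.8 125.9] [409. -84. 120.] [449. -70. 140.]
w peg 343 [340. 102.] [ 523.5 -134.4   86.3] [ 516. -143.   62.] [ 531. -128.   92.]
side knob 53 [326. 173.] [429.8 -73.6 123.7] [413. -80. 119.] [447. -68. 129.]
side peg 43 [291. 165.] [ 523.9 -131.5   81.4] [ 516. -141.   63.] [ 530. -126.   91.]
```

View pics/w4.png

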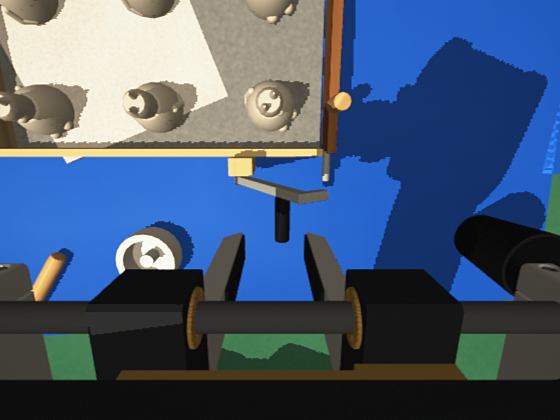

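The wrist picture shows the gate flush across the tray end with its peg at (341,101). The hook's black knob is at (282,220), between the fingers. I go down and grip it.

Call:
apply_moves --increments '[{"x": -2, "y": 5, "z": 25, "spin": 0, "grip": 0.4}, {"x": 0, "y": 0, "z": 25, "spin": 0, "grip": 0.4}, {"x": 0, "y": 0, "z": 18, "spin": 0, "grip": 0.4}, {"x": 0, "y": 0, "z": 10, "spin": 0, "grip": 0.4}, {"x": 0, "y": 0, "z": 0, "spin": 0, "grip": 0.4}, {"x": 0, "y": 0, "z": 0, "spin": 0, "grip": 0}, {"x": 0, "y": 0, "z": 0, "spin": 0, "grip": 0}, {"x": 0, "y": 0, "z": 0, "spin": 0, "grip": 0}, {"x": 0, "y": 0, "z": 0, "spin": 0, "grip": 0}, {"x": 0, "y": 0, "z": 0, "spin": 0, "grip": 0}]' --newtons 15

```text
clock: 31.22
eef_pos: [429.0, -76.5, 118.8]
orientation: [[0.998, -0.058, 0.002], [-0.058, -0.998, -0.002], [0.002, 0.002, -1.0]]
force: [-0.6, -2.1, 2.7]
grip_width: 12.3
finger_force: 15.0
```

```bash
python3 - <<'E'
from h import *;from rig import r
s=r.observe();d=w2t(s["eef_pos"])-[-160,-95];print(s["clock"],s["eef_pos"].round(1),d,np.degrees(np.arccos(-d[1]/80)),s["force"].round(1),s["grip_width"],s["finger_force"])
E
```

```text
31.2167 [429.  -76.5 118.8] [  0.70314643 -41.33843953] 58.88680607979995 [-0.6 -2.1  2.7] 12.296943042505228 15.000327676534653
```

Call:
apply_moves --increments '[{"x": 0, "y": 8, "z": 5.5, "spin": 0, "grip": 0}, {"x": 0, "y": 7.5, "z": 6.5, "spin": 0, "grip": 0}, {"x": 0, "y": 7, "z": 8, "spin": 0, "grip": 0}, {"x": 0, "y": 6, "z": 8.5, "spin": 0, "grip": 0}, {"x": 0, "y": 4.5, "z": 9.5, "spin": 0, "grip": 0}, {"x": 0, "y": 3.5, "z": 10, "spin": 0, "grip": 0}, {"x": 0, "y": 0, "z": 0, "spin": 0, "grip": 0}, {"x": 0, "y": 0, "z": 0, "spin": 0, "grip": 0}]'

```text
clock: 31.88
eef_pos: [426.0, -113.1, 68.2]
orientation: [[0.998, -0.059, 0.0], [-0.059, -0.998, -0.001], [0.0, 0.001, -1.0]]
force: [4.6, -1.0, -1.1]
grip_width: 12.8
finger_force: 15.0
```

```bash
python3 - <<'E'
from h import *;from rig import r
s=r.observe();d=w2t(s["eef_pos"])-[-160,-95];print(s["clock"],s["eef_pos"].round(1),d,s["force"].round(1),s["grip_width"],s["finger_force"])
E
```

```text
31.8833 [ 426.  -113.1   68.2] [ -0.20658869 -77.96925341] [ 4.6 -1.  -1.1] 12.753540212792204 14.999494403600693
```

Call:
apply_moves --increments '[{"x": 0, "y": 1.5, "z": 10, "spin": 0, "grip": 0}, {"x": 0, "y": 0.5, "z": 7, "spin": 0, "grip": 0}, {"x": 0, "y": 0, "z": 3, "spin": 0, "grip": 0}, {"x": 0, "y": 0, "z": 3, "spin": 0, "grip": 0}, {"x": 0, "y": 0, "z": 2, "spin": 0, "grip": 0}, {"x": 0, "y": 0, "z": 0, "spin": 0, "grip": 0}, {"x": 0, "y": 0, "z": 0, "spin": 0, "grip": 0}]'

```text
clock: 32.47
eef_pos: [426.0, -116.1, 44.2]
orientation: [[0.998, -0.057, -0.0], [-0.057, -0.998, -0.004], [0.0, 0.004, -1.0]]
force: [-0.9, -7.7, 3.0]
grip_width: 12.5
finger_force: 15.0
```

```bash
python3 - <<'E'
from h import *;from rig import r
s=r.observe();d=w2t(s["eef_pos"])-[-160,-95];print(s["clock"],s["eef_pos"].round(1),d,s["force"].round(1),s["grip_width"],s["finger_force"])
E
```

```text
32.4667 [ 426.  -116.1   44.2] [-7.48494454e-02 -8.10330784e+01] [-0.9 -7.7  3. ] 12.545415733523972 15.000017434358597
```

Call:
apply_moves --increments '[{"x": 0, "y": 0, "z": 0, "spin": 0, "grip": 0.35}, {"x": 0, "y": 0, "z": 0, "spin": 0, "grip": 0.35}, {"x": 0, "y": 0, "z": 0, "spin": 0, "grip": 0.35}, {"x": 0, "y": 0, "z": -15, "spin": 0, "grip": 0.35}, {"x": 0, "y": 0, "z": -20, "spin": 0, "grip": 0.35}, {"x": 0, "y": 0, "z": -20, "spin": 0, "grip": 0.35}, {"x": 0, "y": 0, "z": 0, "spin": 0, "grip": 0}, {"x": 0, "y": 0, "z": 0, "spin": 0, "grip": 0}, {"x": 0, "y": 0, "z": 0, "spin": 0, "grip": 0}, {"x": 0, "y": 0, "z": 0, "spin": 0, "grip": 0}]'

```text
clock: 33.3
eef_pos: [424.7, -113.6, 97.8]
orientation: [[0.998, -0.058, -0.003], [-0.058, -0.998, 0.002], [-0.003, -0.001, -1.0]]
force: [-1.1, 1.0, -0.7]
grip_width: 9.8
finger_force: 0.0
```

```bash
python3 - <<'E'
from h import *;from rig import r
s,w,T=wlook(r);print(s["clock"],s["eef_pos"].round(1),s["force"].round(1),s["grip_width"])
P=cloud(w,T);hsv=cv2.cvtColor(w["img"],cv2.COLOR_BGR2HSV)
m=(P[...,2]>30)&(P[...,2]<75)&(hsv[...,2]<80)&(abs(P[...,0]-427)<30)&(abs(P[...,1]+115)<30)
k,L,st,c=cv2.connectedComponentsWithStats(m.astype(np.uint8))
for i in range(1,k):
  if st[i,4]>15:q=P[L==i];print(st[i,4],c[i].round(),q.mean(0).round(1),q.min(0).round(1),q.max(0).round(1))
m=(P[...,2]>40)&(P[...,2]<90)&(P[...,0]>445)&(P[...,0]<470)&(P[...,1]>-160)&(P[...,1]<-20)
q=P[m];q=q[np.argsort(q[:,1])]
for a in range(-155,-20,15):
    z=q[abs(q[:,1]-a)<7.5];print(a,len(z),np.percentile(z[:,2],95).round(1) if len(z) else '',z[:,0].mean().round(1) if len(z) else '')
cv2.imwrite("pics/w5.png",w["img"])
E
```

```text
33.3 [ 424.7 -113.6   97.8] [-1.1  1.  -0.7] 9.817737921802864
177 [291. 188.] [ 453.5 -126.9   52.7] [ 450.6 -144.9   31.5] [455.3 -99.9  59.4]
19 [243. 188.] [455.6 -91.8  54. ] [455.1 -98.3  52.7] [456.1 -85.3  54.6]
753 [277. 224.] [ 428.1 -115.1   57.7] [ 406.7 -121.9   52.9] [ 446.2 -108.7   60.6]
-155 28 59.2 449.7
-140 291 59.4 450.1
-125 510 59.2 455.4
-110 287 59.3 451.2
-95 268 59.5 452.4
-80 270 59.6 453.2
-65 270 59.5 454.1
-50 550 63.2 460.1
-35 495 63.2 460.9
```

View pics/w5.png

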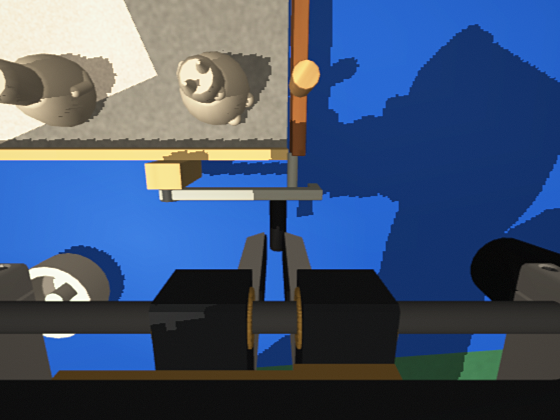

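The picture shows the hook lying level over the gate's pin at (292,193), its top at an even 59 mm along its length. I press the knob once more from above to make sure it is home.

Call:
apply_moves --increments '[{"x": 0, "y": 0, "z": 0, "spin": 0, "grip": 0}, {"x": 0, "y": 0, "z": 0, "spin": 0, "grip": 0}, {"x": 0, "y": 0, "z": 16, "spin": 0, "grip": 0}, {"x": 0, "y": 0, "z": 8, "spin": 0, "grip": 0}, {"x": 0, "y": 0, "z": 4, "spin": 0, "grip": 0}, {"x": 0, "y": 0, "z": 4, "spin": 0, "grip": 0}, {"x": 0, "y": 0, "z": 3, "spin": 0, "grip": 0}, {"x": 0, "y": 0, "z": 2, "spin": 0, "grip": 0}, {"x": 0, "y": 0, "z": 0, "spin": 0, "grip": 0}]'

```text
clock: 34.1
eef_pos: [426.1, -114.3, 65.7]
orientation: [[0.998, -0.057, -0.003], [-0.057, -0.998, 0.001], [-0.003, -0.001, -1.0]]
force: [-12.7, 6.3, 30.1]
grip_width: 0.4
finger_force: 14.7
```

Call:
apply_moves --increments '[{"x": 0, "y": 0, "z": -10, "spin": 0, "grip": 0}, {"x": 0, "y": 0, "z": -30, "spin": 0, "grip": 0}, {"x": 0, "y": 0, "z": -40, "spin": 0, "grip": 0}, {"x": 0, "y": 0, "z": -40, "spin": 0, "grip": 0}, {"x": -10, "y": 30, "z": -20, "spin": 0, "grip": 0}, {"x": 0, "y": 35, "z": 0, "spin": 0, "grip": 0}, {"x": 0, "y": 35, "z": 0, "spin": 0, "grip": 0}, {"x": 0, "y": 35, "z": 0, "spin": 0, "grip": 0}, {"x": 0, "y": 0, "z": 0, "spin": 0, "grip": 0}, {"x": 0, "y": 0, "z": 0, "spin": 0, "grip": 0}]'

```text
clock: 34.93
eef_pos: [407.8, -249.7, 202.6]
orientation: [[0.998, -0.061, 0.0], [-0.061, -0.998, 0.0], [0.0, -0.0, -1.0]]
force: [0.3, 0.5, -0.1]
grip_width: 0.2
finger_force: 0.0
```

```bash
python3 - <<'E'
from h import *;from rig import r
s=r.observe();print(s["clock"],s["eef_pos"].round(1),s["force"].round(1))
est(r)
d=r.get_image("side");P=cloud(d);hsv=cv2.cvtColor(d["img"],cv2.COLOR_BGR2HSV)
for nm,m in(("knob",(P[...,2]>40)&(P[...,2]<160)&(hsv[...,2]<80)&(abs(P[...,0]-427)<30)&(abs(P[...,1]+115)<40)),("peg",(P[...,2]>62)&(P[...,2]<100)&(hsv[...,1]>70)&(abs(P[...,0]-525)<40)&(abs(P[...,1]+136)<40))):
    k,L,st,c=cv2.connectedComponentsWithStats(m.astype(np.uint8))
    for i in range(1,k):
      if st[i,4]>15:q=P[L==i];print(nm,st[i,4],c[i].round(),q.mean(0).round(1))
cv2.imwrite("pics/s6.png",cv2.resize(d["img"][90:390,170:430],None,fx=2,fy=2))
E
```

```text
34.9333 [ 407.8 -249.7  202.6] [ 0.3  0.5 -0.1]
[653.4 173.8] tray [ 50.4 126.5] z 70.9 68.2
[652.   49.6] tray [56.1  2.5] z 71.9 67.6
[642.9 -74. ] tray [  54.1 -121.4] z 71.7 67.1
[539.2 181.7] tray [-64.1 127.8] z 71.5 67.7
[534.6  58.2] tray [-61.7   4.3] z 72.0 67.8
[528.5 -67.9] tray [ -60.5 -122. ] z 71.9 67.5
[486.3 444.4] tray [-132.1  387.1] z 67.4 74.7
[453.3 -83.6] tray [-134.6 -142. ] z 59.1 56.8
top only [] side only []
knob 43 [324. 180.] [ 427.6 -112.2   55.2]
peg 46 [291. 166.] [ 523.9 -131.    80.3]
```

View pics/s6.png

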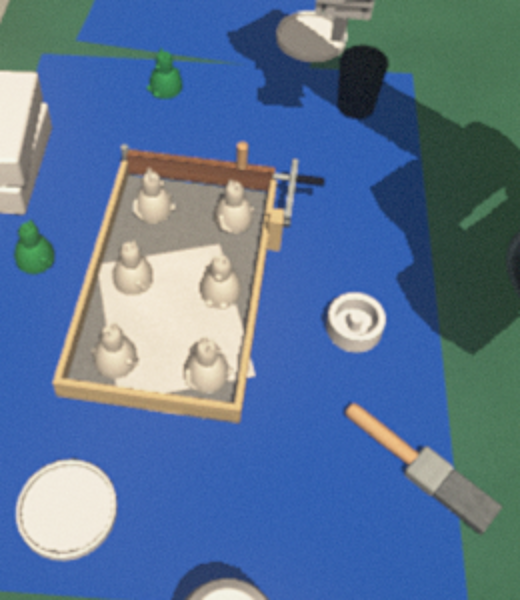

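The picture shows six upright cats well spread over the tray, at crop (154,195), (234,207), (132,268), (220,282), (115,352) and (207,366). The gate is shut, the hook lies over the pin at (293,182), and the bystanders are untouched. I hand the job in.

```bash
python3 -c "
from rig import r
print(r.finish_job())"
```

```text
the job is handed in; nothing more can be done
None
```

All six cats stand upright and well spread over the tray, at least about 60 mm apart by the cameras. The gate is shut, the hook lies home over the pin, and I handed the job in at about 35 s on the robot's clock; the hand-in gave no verdict.

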